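# Fetch the stapler from behind the sauce jars

### The job

The packer needs the blue stapler, which is hemmed in by three sauce jars: first move all three jars aside into the aluminium tray, then lay the stapler upright on the middle of the green menu card while the jars wait in the tray, and then put every jar back, centred on the coaster of its own colour. Keep the jars upright throughout and leave the white dip cup where it is.

Things in the scene. Friction and masses are not known exactly. Their poses are not given: they have to be found in the camera images.
- jar_red_center (a point): Loose dark-red sauce jar with a bright red lid and a white label band: an upright round cylinder, 58 mm in diameter up to 104 mm, lid 55 mm in diameter, 120 mm tall in all, about 0.2 to 0.4 kg. The point is its centre, 60 mm above its underside; z is up along the jar. At the start it stands on the coaster of its own colour, close beside the stapler.
- jar_yellow_center (a point): Loose mustard-yellow sauce jar with a yellow lid and a white label band: an upright round cylinder, 58 mm in diameter up to 104 mm, lid 55 mm in diameter, 120 mm tall in all, about 0.2 to 0.4 kg. The point is its centre, 60 mm above its underside; z is up along the jar. At the start it stands on the coaster of its own colour, close beside the stapler.
- jar_black_center (a point): Loose near-black sauce jar with a black lid and a white label band: an upright round cylinder, 58 mm in diameter up to 104 mm, lid 55 mm in diameter, 120 mm tall in all, about 0.2 to 0.4 kg. The point is its centre, 60 mm above its underside; z is up along the jar. At the start it stands on the coaster of its own colour, close beside the stapler.
- coaster_red: Fixed flat square red coaster, 62 x 62 x 3 mm, the home of the red jar. The three coasters lie on the 4 mm floor of a cut-down cardboard carton, around three sides of the stapler (which colour is on which side changes). Origin: centre of its underside, so a jar stands 3 mm above it; x and y along its edges, z up.
- coaster_yellow: Fixed flat square yellow coaster, 62 x 62 x 3 mm, the home of the yellow jar. The three coasters lie on the 4 mm floor of a cut-down cardboard carton, around three sides of the stapler (which colour is on which side changes). Origin: centre of its underside, so a jar stands 3 mm above it; x and y along its edges, z up.
- coaster_black: Fixed flat square black coaster, 62 x 62 x 3 mm, the home of the black jar. The three coasters lie on the 4 mm floor of a cut-down cardboard carton, around three sides of the stapler (which colour is on which side changes). Origin: centre of its underside, so a jar stands 3 mm above it; x and y along its edges, z up.
- stapler_center (a point): Loose small blue stapler, 62 mm long (x), 26 wide (y), 41 tall, about 0.09 kg, upright on its black base. The point is its centre, 21 mm above its underside; z up. At the start it is on the 4 mm carton floor, three jars around it (axes 65 mm from its centre), the 50 mm high carton wall 50 mm beyond its centre at +x. Once the jars are gone it can be gripped from above across its width.
- tray: Fixed shallow aluminium tray, the side area for the jars: 250 mm (x) by 110 mm (y) outside, walls 4 mm thick and 14 mm high, floor 4 mm thick. It lies to the left or the right of the carton. Origin: centre of its underside, x along its length, z up. It is empty at the start and holds the three jars in a row.
- card: Fixed green menu card with a thin white border line, 150 mm (x) by 110 mm (y), about 2 mm thick, lying flat on the table on the other side of the carton from the tray. Origin: centre of its underside, z up.
- dip_cup: Loose white ceramic dip cup, 40 mm across, 30 mm tall, standing in a front corner of the carton, between two coasters; to be left alone. Origin: centre of its underside, z up.
Things that resemble listed ones, but are neither listed nor needed, are in the scene too. What is shaped like the part that bears jar_black_center but pink or turquoise is not meant. Of the things that look like the part that bears jar_yellow_center, the smaller one is meant.

How it is judged:
By the outcome, as a careful person would: the job done as asked, in the order asked, and still so for the second after the job is handed in, with the robot touching nothing.
It also fails if it takes over 147 s, if anything falls off the work surface, if the arm or the gripper's body presses on something with over 40 N, if the wrist force passes 120 N, or if a joint passes its speed limit or range.

### The arm

A 6-joint arm with a two-finger parallel gripper is mounted at the origin on the work surface. World frame = base frame: x ahead of the robot, y to its left, z up, the work surface at z = 0. Lengths are in m, angles in rad, forces in N, time in s.
With the tool pointing down it reaches from about 0.35 to 0.775 m from the base axis. Payload 7.3 kg.
Tool frame: the origin (TCP) lies at the very end of the fingers, on their centre line; the grasp point (between the pads) lies 19 mm behind it; z points along the fingers, y is the line along which they close (so a half turn about z gives the same grasp; the last joint's range is limited). The gripper opens to 92 mm and grips with 3 to 60 N. Pads are 19 mm wide; open, the fingers measure 130 mm over their backs; the gripper's body (75 mm by 190 mm) begins 47 mm behind the grasp point.
Start: joints at [1.046, 0.342, 1.524, -0, 1.275, -0.146], TCP at [0.194, 0.488, 0.227] pointing down, gripper open.
Joint ranges: [-2.53, 2.53], [-0.77, 2.02], [0.04, 2.7], [-1, 4.14], [0.28, 2.66], [-3.11, 3.11]. Speed limits (rad/s): [2.57, 2.57, 3.14, 3.14, 3.14, 3.14].

### API

Orientations are given as [roll, pitch, yaw] about the fixed x, y, z axes, in that order (R = Rz(yaw) Ry(pitch) Rx(roll)).
In Python, from cell import * gives the robot as it stands.
- The arm moves only by the tool step_arm, never from a script. Its argument "commands" is a list of rows, each a list of 7 numbers: the opening, from 0 (shut) to 1 (fully open), then the shift along the world's x, y, z in cm, then the turn, a rotation vector about the world's x, y, z in rad. A call has 1 to 5 rows; each row is the pose to reach, as a shift and turn from the pose commanded when the call began; what a row does not reach only later rows make up. A row lasts 1/12 s, in which the tool goes at most 41.7 mm and 7.16 degrees, less where a joint would pass 70% of its speed; a pose out of reach is approached as far as the arm can. A call with a gripper value outside its range is refused whole. The fingers move at their own pace and stop on an object; "grip_force" is the grip in N (left out, the last holds). Time passes only in rows, so rows that repeat a pose let the fingers close. It gives the time, the measured TCP pose, the force, the opening and the grip force at its end, in the units of the state.
- observe(): the state, without advancing time (a new reading comes with each control period).
- read_camera(name): name is "scene" or "top" or "wrist"; returns the picture (400x640x3 uint8, red, green, blue); there is no depth.
- camera_model(name): a dict with "vfov" (degrees; the focal length in pixels is half the picture's height over the tangent of half this angle, whatever the lens; pixels are square), "cx", "cy" (the principal point, pixels), "k1" (the pictures are not rectified: a ray, as slopes to the right and down, at radius r is drawn at 1 + k1 r^2 times it, then the intrinsics apply), "world_to_cam" (4x4, takes a point from world to camera coordinates). Camera axes: x right, y up, looking along -z (the intrinsics and any distortion apply to the point x, -y, -z); pixel columns grow to the right and rows downward; lengths in m; the calibration is good to about 2 mm. A picture is of the moment at which its call begins: read the wrist's pose just before it. camera_model takes no time and is no camera call; for the wrist camera it gives the pose at the moment of the call.
- hand_in(): hands the job in; it is judged then, once.
The state is a dict: "time": time; "qpos": joint angles; "qvel": joint speeds; "joint_efforts": joint torques, N m; "tool_pos": TCP position; "tool_rot": TCP orientation; "contact_force": force on the tool from outside, world axes, zero at the start; "torque": the same for the moment, N m; "opening": finger opening in m; "grip_force": force on a finger pad.
Only numpy, scipy, OpenCV 4.12 (cv2) and the standard library are available. Lean on these libraries where they do the work, as an engineer would, in place of code of your own. Each camera call takes 0.05 s, during which the arm holds its last target. There are 200 camera calls.

## Working session

There is one attempt and no reset: what is moved stays moved. The work goes in short steps, Python scripts to look and compute and a tool call to move; the robot and the scene stay as the last step left them, time stands still between calls to the robot, and variables do not carry over. Pictures are saved under pics/ and viewed, at most 14 in all, crops included, and the job is handed in when it is done.

Besides the shell and the picture viewer there is one more tool, called after ">>>" by a JSON object that holds its "method" and its "body", one argument or row to a line. step_arm: Moves the arm, as the interface text tells. Its arguments: {"type":"object","properties":{"commands":{"type":"array"},"grip_force":{"type":"number"}},"required":["commands"]}

```bash
mkdir -p pics; cat > h.py <<'E'
from cell import *
import numpy as np, cv2
def snap(n,f):
    m=camera_model(n); im=read_camera(n); cv2.imwrite('pics/'+f,cv2.cvtColor(im,cv2.COLOR_RGB2BGR)); np.save('pics/'+f+'.npy',im); return im,m
def K(m):
    f=200/np.tan(np.radians(m['vfov'])/2); return f
def ray(m,u,v):
    f=K(m); d=np.array([(u-m['cx'])/f,(v-m['cy'])/f]); p=d.copy()
    for _ in range(30): p=d/(1+m['k1']*(p@p))
    T=np.array(m['world_to_cam']); R=T[:3,:3]; c=-R.T@T[:3,3]
    return c,R.T@np.array([p[0],-p[1],-1])
def at(m,u,v,z):
    c,d=ray(m,u,v); return c+d*(z-c[2])/d[2]
def proj(m,P):
    T=np.array(m['world_to_cam']); q=T[:3,:3]@np.array(P)+T[:3,3]; s=np.array([q[0],-q[1]])/-q[2]
    s=s*(1+m['k1']*(s@s))*K(m); return s+[m['cx'],m['cy']]
E
python3 - <<'E'
from h import *
for n in ['top','scene']:
    im,m=snap(n,n+'0.png'); print(m)
s=observe();print(s)
E
```

```text
{'vfov': 52.5904271089564, 'cx': 316.18903292226423, 'cy': 198.26204456616, 'k1': -0.07226076330490583, 'world_to_cam': array([[-0.01303835, -0.99990012, -0.00545452,  0.01441731],
       [ 0.98097558, -0.01384788,  0.19363663, -0.52847419],
       [-0.19369282, -0.00282605,  0.98105816, -0.8762126 ],
       [ 0.        ,  0.        ,  0.        ,  1.        ]])}
{'vfov': 48.40435831134066, 'cx': 323.1528290917104, 'cy': 202.45882245390962, 'k1': -0.06029356872384258, 'world_to_cam': array([[-0.35314753,  0.93549015,  0.01204127,  0.1770062 ],
       [-0.70098458, -0.27310168,  0.65881416,  0.32696747],
       [ 0.61960265,  0.22421785,  0.75220935, -1.58055534],
       [ 0.        ,  0.        ,  0.        ,  1.        ]])}
{'time': 0.1, 'qpos': array([ 1.04599193e+00,  3.42637763e-01,  1.52492919e+00, -2.49196913e-05,
        1.27538861e+00, -1.46010531e-01]), 'qvel': array([ 0.00102578, -0.00242301, -0.00276195, -0.00030064, -0.00292164,
       -0.00136479]), 'joint_efforts': array([ 1.25184466e-03, -4.32003486e+01, -2.44693923e+01,  7.19149760e-02,
        5.26743138e-02, -4.30763521e-05]), 'tool_pos': array([0.19395198, 0.48746786, 0.2261197 ]), 'tool_rot': array([-3.14024078e+00, -1.74715154e-04,  2.76280594e+00]), 'contact_force': array([-0.76811797,  0.05772303,  0.24121751]), 'torque': array([0.02629386, 0.01970596, 0.00585733]), 'grip_force': 0.0, 'opening': 0.09178888730692217}
```

View pics/top0.png

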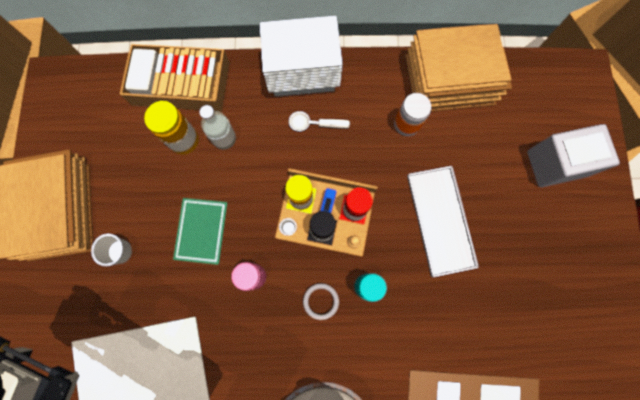

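View pics/scene0.png

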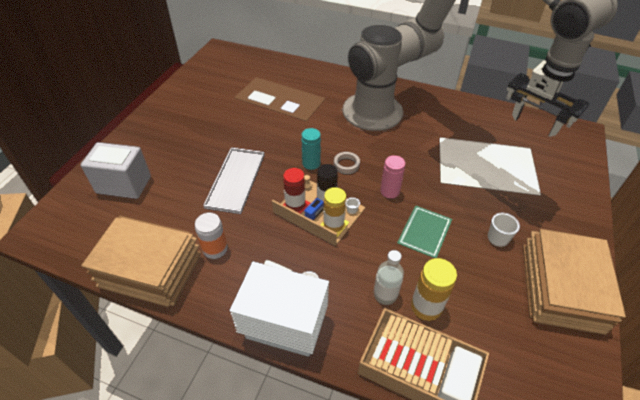

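The top view shows the carton at (325,213), red jar lid (358,204), yellow (299,190), black (322,225), stapler (328,203), cup (288,228). The tray is at (443,221) and the card at (201,231).
Yellow candidates: (299,190) in the carton and the larger one at (165,118). The smaller one on the yellow coaster is meant. Black candidates: the black one at (322,225), with pink (247,276) and turquoise (372,288) excluded. I'll confirm with a crop.

```bash
python3 - <<'E'
from h import *
im=np.load('pics/top0.png.npy'); m=camera_model('top')
c=im[150:320,160:490]; c=cv2.resize(c,(792,408),interpolation=cv2.INTER_CUBIC)  # x2.4
cv2.imwrite('pics/crop0.png',c[:,:,::-1])
hsv=cv2.cvtColor(im,cv2.COLOR_RGB2HSV).astype(int); H,S,V=[hsv[...,i] for i in range(3)]
def comp(mask,z,name,box):
    k=np.zeros_like(mask);x0,x1,y0,y1=box;k[y0:y1,x0:x1]=mask[y0:y1,x0:x1]
    n,l,st,ce=cv2.connectedComponentsWithStats(k.astype(np.uint8))
    i=1+st[1:,4].argmax(); ys,xs=np.where(l==i); pts=np.c_[xs,ys].astype(np.float32)
    cnt=max(cv2.findContours((l==i).astype(np.uint8),0,1)[0],key=cv2.contourArea)
    r=cv2.minAreaRect(np.array([at(m,*p[0],z)[:2]*1000 for p in cnt],np.float32))
    print(name,ce[i],st[i],'world',at(m,*ce[i],z).round(4),'rect',np.round(r[0]+r[1]+(r[2],),1))
comp((V>220)&(S>200)&(abs(H-30)<5),.127,'yellow',(280,320,170,215))
comp((V>200)&(S>200)&((H<5)|(H>175)),.127,'red',(340,380,180,225))
comp(V<45,.127,'black',(300,345,205,245))
comp((abs(H-110)<12)&(S>120)&(V>60),.045,'stapler',(310,345,180,225))
comp((S<60)&(V>90),.014,'tray',(400,485,160,280))
comp((H>60)&(H<90)&(S>60)&(V>60),.002,'card',(165,235,190,270))
comp((S<60)&(V>120),.034,'cup',(276,302,216,240))
comp((H>8)&(H<22)&(S>60)&(V>120),.02,'carton',(265,385,160,265))
E
```

```text
yellow [299.23856859 187.4473161 ] [287 176  29  24 503] world [0.5376 0.0426 0.127 ] rect [537.6  38.9  59.4  49.9  89.3]
red [359.14314516 200.13104839] [347 188  25  25 496] world [ 0.5085 -0.0832  0.127 ] rect [508.9 -82.9  50.7  51.4  89.2]
black [318.48076923 231.99038462] [311 220  22  18 104] world [0.4425 0.0032 0.127 ] rect [444.6   2.   49.4  25.9  60.2]
stapler [328.01041667 199.64583333] [321 189  15  24 192] world [ 0.5263 -0.02    0.045 ] rect [524.3 -19.6  23.5  55.3  75. ]
tray [442.25478851 221.25099761] [ 408  166   70  111 5012] world [ 0.4762 -0.2912  0.014 ] rect [ 480.1 -291.2  253.   115.3   10.1]
card [199.84078069 230.61479199] [ 178  203   44   56 1947] world [0.4633 0.2875 0.002 ] rect [464.1 287.9  89.4 128.5  83.7]
cup [287.40948276 226.32327586] [279 218  18  17 232] world [0.467  0.0746 0.034 ] rect [466.7  74.4  36.3  39.1  44.7]
carton [326.78757939 223.42625265] [ 274  179   99   78 2834] world [ 0.4744 -0.0167  0.02  ] rect [494.6 -13.4 216.6 157.7  77.5]
```

View pics/crop0.png

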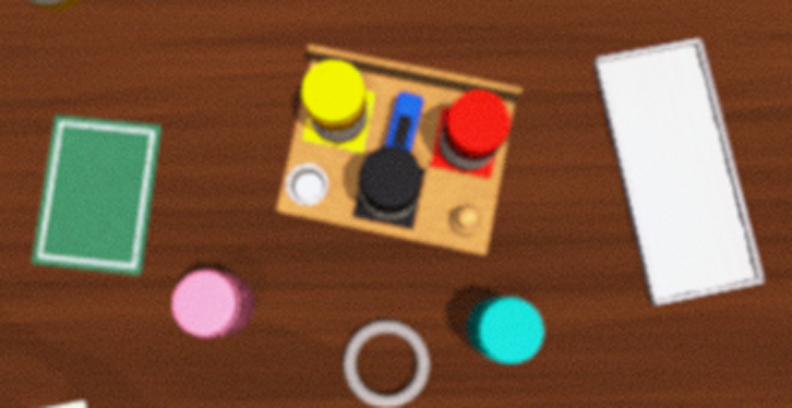

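The crop confirms the smaller yellow jar on the yellow coaster (crop 335,93), red (477,122) and near-black on the black coaster (390,178). The coasters' near corners are visible. Next I fit the rigid layout to these points.

```bash
cat > fit.py <<'E'
from h import *
from scipy.optimize import least_squares
m=camera_model('top'); P=lambda u,v,z: at(m,160+u/2.4-.3,150+v/2.4-.3,z)[:2]
L=[((-31,-34),P(432,168,.007)),((-31,-96),P(493,177,.007)),((-31,96),P(303,142,.007)),((-31,34),P(367,151,.007)),((-96,31),P(354,217,.007)),((-96,-31),P(415,227,.007)),
 ((0,65),P(334.5,93,.127)),((0,-65),P(477,122,.127)),((-65,0),P(390,178,.127))]
def rig(p,a): c,s=np.cos(p[2]),np.sin(p[2]); return np.array([p[0]+(c*a[0]-s*a[1])/1e3,p[1]+(s*a[0]+c*a[1])/1e3])
def fit(L,p0):
    r=least_squares(lambda p:np.concatenate([rig(p,a)-b for a,b in L])*1e3,p0,loss='soft_l1')
    print('fit',r.x[:2].round(4),'yaw deg',np.degrees(r.x[2]).round(2)); 
    for a,b in L: print(a,((b-rig(r.x,a))*1e3).round(1),end=' ')
    print(); return r.x
if __name__=='__main__':
    p=fit(L,[.52,-.02,-.2])
    for n,a in dict(y=(0,65),r=(0,-65),b=(-65,0)).items(): print(n,rig(p,a).round(4))
    fit([((125,55),P(597,60,.014)),((125,-55),P(702,40,.014)),((-125,-55),P(763,282,.014)),((-125,55),P(655,304,.014))],[.48,-.29,.17])
    fit([((75,55),P(56,117,.002)),((75,-55),P(160,126,.002)),((-75,-55),P(141,273,.002)),((-75,55),P(33,262,.002))],[.46,.29,-.1])
E
python3 fit.py
```

```text
fit [ 0.5234 -0.0203] yaw deg -12.1
(-31, -34) [-1.3 -0.8] (-31, -96) [ 1.8 -0.4] (-31, 96) [-0.6  0.1] (-31, 34) [ 2.4 -3. ] (-96, 31) [ 1.1 -0.2] (-96, -31) [3.5 0.7] (0, 65) [-1.6 -0.3] (0, -65) [-2.1  2.2] (-65, 0) [-0.5  2. ] 
y [0.537  0.0432]
r [ 0.5098 -0.0839]
b [ 0.4598 -0.0067]
fit [ 0.4791 -0.2925] yaw deg 9.85
(125, 55) [-1.8  0.1] (125, -55) [-0.9 -0.5] (-125, -55) [1.2 0.5] (-125, 55) [ 1.3 -0.1] 
fit [0.4639 0.2865] yaw deg -6.09
(75, 55) [-1.8 -0.8] (75, -55) [-0.9  1.4] (-75, -55) [1.3 0.3] (-75, 55) [ 1.1 -0.5]
```

>>> {"method": "step_arm", "body": {
  "commands": [
    [1, 7.9, -14.3, 2, 0, 0, 0.05],
    [1, 7.9, -14.3, 2, 0, 0, 0.05],
    [1, 7.9, -14.3, 2, 0, 0, 0.05],
    [1, 7.9, -14.3, 2, 0, 0, 0.05],
    [1, 7.9, -14.3, 2, 0, 0, 0.05]
  ]
}}

```text
time: 0.52
tool_pos: [0.2758, 0.3402, 0.2473]
tool_rot: [-3.14, 0.002, 2.808]
contact_force: [0.2, 1.5, 0.0]
opening: 0.0916
grip_force: 0.0
```

>>> {"method": "step_arm", "body": {
  "commands": [
    [1, 7.9, -14.3, 2, 0, 0, 0.05],
    [1, 7.9, -14.3, 2, 0, 0, 0.05],
    [1, 7.9, -14.3, 2, 0, 0, 0.05],
    [1, 7.9, -14.3, 2, 0, 0, 0.05],
    [1, 7.9, -14.3, 2, 0, 0, 0.05]
  ]
}}

```text
time: 0.93
tool_pos: [0.3553, 0.197, 0.2674]
tool_rot: [-3.141, 0.003, 2.856]
contact_force: [0.4, 0.3, 0.3]
opening: 0.0917
grip_force: 0.0
```

>>> {"method": "step_arm", "body": {
  "commands": [
    [1, 7.9, -14.3, 2, 0, 0, 0.04],
    [1, 7.9, -14.3, 2, 0, 0, 0.04],
    [1, 7.9, -14.3, 2, 0, 0, 0.04],
    [1, 7.9, -14.3, 2, 0, 0, 0.04],
    [1, 7.9, -14.3, 2, 0, 0, 0.04]
  ]
}}

```text
time: 1.35
tool_pos: [0.4341, 0.054, 0.287]
tool_rot: [-3.14, 0.003, 2.897]
contact_force: [0.1, -1.6, -0.4]
opening: 0.0915
grip_force: 0.0
```

>>> {"method": "step_arm", "body": {
  "commands": [
    [1, 4.5, -8, 2, 0, 0, 0.028],
    [1, 4.5, -8, 2, 0, 0, 0.028],
    [1, 4.5, -8, 2, 0, 0, 0.028],
    [1, 4.5, -8, 2, 0, 0, 0.028],
    [1, 4.5, -8, 2, 0, 0, 0.028]
  ]
}}

```text
time: 1.77
tool_pos: [0.4758, -0.0206, 0.306]
tool_rot: [3.141, -0.002, 2.93]
contact_force: [0.2, 0.4, -0.1]
opening: 0.092
grip_force: 0.0
```

```bash
python3 - <<'E'
from h import *
s=observe(); print(s['time'],s['tool_pos'],s['tool_rot']); im,m=snap('wrist','w0.png'); print(m)
E
```

```text
1.7667 [ 0.47578011 -0.02060379  0.30601601] [ 3.14089423e+00 -1.79741122e-03  2.92965281e+00]
{'vfov': 65.27258312524633, 'cx': 322.4928210313787, 'cy': 198.53365814314392, 'k1': -0.05643749445773349, 'world_to_cam': array([[ 2.09489442e-01,  9.77810583e-01,  7.97925038e-04,
        -7.95521993e-02],
       [-9.37370913e-01,  2.01057631e-01, -2.84449646e-01,
         5.08077261e-01],
       [-2.78298303e-01,  5.88412460e-02,  9.58690650e-01,
        -3.33720419e-01],
       [ 0.00000000e+00,  0.00000000e+00,  0.00000000e+00,
         1.00000000e+00]])}
```

View pics/w0.png

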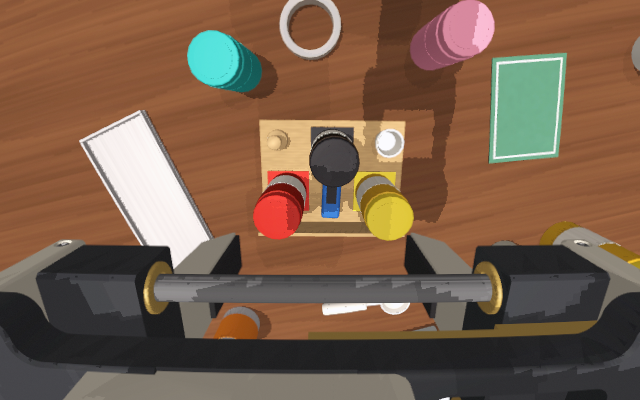

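Wrist view: lids red (279,215), black (334,159), yellow (388,216), card corners (494,58), (566,54), (560,157), (490,163). Cross-check against the fit.

```bash
python3 - <<'E'
from h import *
import json
# use stored camera pose of w0 (arm unmoved)
m=camera_model('wrist'); im=np.load('pics/w0.png.npy')
for n,(u,v) in dict(r=(279,215),b=(334,159),y=(388,216)).items(): print(n,at(m,u,v,.127).round(4))
for n,q in dict(r=(.5098,-.0839),b=(.4598,-.0067),y=(.537,.0432)).items(): print(n,proj(m,[*q,.127]).round(1))
c=np.array([at(m,u,v,.002) for u,v in [(494,58),(566,54),(560,157),(490,163)]]); print(c.round(3),c.mean(0))
E
```

```text
r [ 0.5066 -0.0777  0.127 ]
b [ 0.4564 -0.0033  0.127 ]
y [0.5339 0.0445 0.127 ]
r [274.5 218.6]
b [331.5 162.6]
y [387.3 218.7]
[[0.383 0.245 0.002]
 [0.396 0.351 0.002]
 [0.545 0.339 0.002]
 [0.532 0.228 0.002]] [0.46412213 0.29112348 0.002     ]
```

>>> {"method": "step_arm", "body": {
  "commands": [
    [1, 3.2, -6, 0, 0, 0, 0],
    [1, 3.2, -6, 0, 0, 0, 0],
    [1, 3.2, -6, -4, 0, 0, 0],
    [1, 3.2, -6, -8, 0, 0, 0],
    [1, 3.2, -6, -12, 0, 0, 0]
  ]
}}

```text
time: 2.23
tool_pos: [0.5077, -0.0796, 0.1855]
tool_rot: [3.141, 0.001, 2.932]
contact_force: [1.3, 0.2, -0.0]
opening: 0.0916
grip_force: 0.0
```

>>> {"method": "step_arm", "body": {
  "commands": [
    [1, 0, 0, -4, 0, 0, 0],
    [1, 0, 0, -8, 0, 0, 0],
    [1, 0, 0, -10.5, 0, 0, 0],
    [1, 0, 0, -11.6, 0, 0, 0],
    [1, 0, 0, -11.6, 0, 0, 0]
  ]
}}

```text
time: 2.65
tool_pos: [0.5055, -0.0786, 0.0678]
tool_rot: [3.141, -0.007, 2.933]
contact_force: [-0.1, -0.6, 0.8]
opening: 0.0918
grip_force: 0.0
```

>>> {"method": "step_arm", "body": {
  "commands": [
    [0.55, 0, 0, 0, 0, 0, 0],
    [0.55, 0, 0, 0, 0, 0, 0],
    [0.5, 0, 0, 0, 0, 0, 0],
    [0.5, 0, 0, 0, 0, 0, 0],
    [0.5, 0, 0, 0, 0, 0, 0]
  ],
  "grip_force": 25
}}

```text
time: 3.07
tool_pos: [0.5086, -0.0812, 0.0717]
tool_rot: [-3.142, 0.002, 2.931]
contact_force: [1.2, -1.0, -0.4]
opening: 0.0632
grip_force: 0.0
```

>>> {"method": "step_arm", "body": {
  "commands": [
    [0.5, 0, 0, 0, 0, 0, 0],
    [0.5, 0, 0, 0, 0, 0, 0],
    [0.5, 0, 0, 0, 0, 0, 0],
    [0.5, 0, 0, 0, 0, 0, 0],
    [0.5, 0, 0, 0, 0, 0, 0]
  ]
}}

```text
time: 3.48
tool_pos: [0.5085, -0.0814, 0.0714]
tool_rot: [-3.142, 0.001, 2.931]
contact_force: [-0.3, -0.5, 5.1]
opening: 0.0575
grip_force: 25.0
```

>>> {"method": "step_arm", "body": {
  "commands": [
    [0.5, 0, 0, 2, 0, 0, 0],
    [0.5, 0, 0, 4.5, 0, 0, 0],
    [0.5, 0, 0, 7, 0, 0, 0],
    [0.5, 0, 0, 7, 0, 0, 0],
    [0.5, 0, 0, 7, 0, 0, 0]
  ]
}}

```text
time: 3.9
tool_pos: [0.5084, -0.0813, 0.1411]
tool_rot: [-3.142, 0.002, 2.931]
contact_force: [-0.5, 0.7, -2.9]
opening: 0.0572
grip_force: 25.0
```

>>> {"method": "step_arm", "body": {
  "commands": [
    [0.5, 0.5, -2, 0, 0, 0, 0.05],
    [0.5, 1.2, -5, 0, 0, 0, 0.12],
    [0.5, 2, -8.4, 0, 0, 0, 0.21],
    [0.5, 2.8, -11.8, 0, 0, 0, 0.3],
    [0.5, 3.5, -14.8, 0, 0, 0, 0.383]
  ]
}}

```text
time: 4.32
tool_pos: [0.5423, -0.2306, 0.1383]
tool_rot: [3.139, -0.003, -2.965]
contact_force: [1.2, 0.6, -2.0]
opening: 0.0572
grip_force: 25.0
```

>>> {"method": "step_arm", "body": {
  "commands": [
    [0.5, 0.7, -3, 0, 0, 0, 0],
    [0.5, 1.2, -4.8, 0, 0, 0, 0],
    [0.5, 1.2, -4.8, 0, 0, 0, 0],
    [0.5, 1.2, -4.8, -2, 0, 0, 0],
    [0.5, 1.2, -4.8, -4, 0, 0, 0]
  ]
}}

```text
time: 4.73
tool_pos: [0.5546, -0.277, 0.0989]
tool_rot: [3.141, -0.001, -2.97]
contact_force: [-0.6, 0.1, -3.6]
opening: 0.0579
grip_force: 25.0
```

>>> {"method": "step_arm", "body": {
  "commands": [
    [0.5, 0, 0, -1.5, 0, 0, 0],
    [0.5, 0, 0, -2.5, 0, 0, 0],
    [0.5, 0, 0, -3.0, 0, 0, 0],
    [0.5, 0, 0, -3.2, 0, 0, 0],
    [0.5, 0, 0, -3.2, 0, 0, 0]
  ]
}}

```text
time: 5.15
tool_pos: [0.5549, -0.2765, 0.0686]
tool_rot: [3.141, -0.001, -2.969]
contact_force: [0.2, 0.6, -2.6]
opening: 0.0568
grip_force: 25.0
```

>>> {"method": "step_arm", "body": {
  "commands": [
    [0.5, 0, 0, -0.1, 0, 0, 0],
    [0.5, 0, 0, -0.1, 0, 0, 0],
    [0.5, 0, 0, -0.1, 0, 0, 0]
  ]
}}

```text
time: 5.4
tool_pos: [0.5553, -0.2769, 0.0683]
tool_rot: [3.142, 0.0, -2.969]
contact_force: [-1.7, 1.2, 4.8]
opening: 0.0576
grip_force: 25.0
```

>>> {"method": "step_arm", "body": {
  "commands": [
    [0.5, 0, 0, -0.1, 0, 0, 0],
    [0.5, 0, 0, -0.1, 0, 0, 0],
    [0.5, 0, 0, -0.1, 0, 0, 0]
  ]
}}

```text
time: 5.65
tool_pos: [0.5554, -0.277, 0.0682]
tool_rot: [-3.141, 0.001, -2.969]
contact_force: [-2.7, 2.9, 11.4]
opening: 0.0576
grip_force: 25.0
```

>>> {"method": "step_arm", "body": {
  "commands": [
    [0.5, 0, 0, 0.15, 0, 0, 0],
    [1, 0, 0, 0.15, 0, 0, 0],
    [1, 0, 0, 0.15, 0, 0, 0],
    [1, 0, 0, 0.15, 0, 0, 0],
    [1, 0, 0, 0.15, 0, 0, 0]
  ]
}}

```text
time: 6.07
tool_pos: [0.5552, -0.2774, 0.0681]
tool_rot: [-3.141, 0.0, -2.969]
contact_force: [-0.3, 0.6, -0.2]
opening: 0.0795
grip_force: 0.0
```

>>> {"method": "step_arm", "body": {
  "commands": [
    [1, 0, 0, 0, 0, 0, 0],
    [1, 0, 0, 2, 0, 0, 0],
    [1, 0, 0, 5.5, 0, 0, 0],
    [1, 0, 0, 9, 0, 0, 0],
    [1, 0, 0, 10, 0, 0, 0]
  ]
}}

```text
time: 6.48
tool_pos: [0.5572, -0.2785, 0.1739]
tool_rot: [-3.136, 0.006, -2.969]
contact_force: [0.9, -0.7, 1.2]
opening: 0.0922
grip_force: 0.0
```

>>> {"method": "step_arm", "body": {
  "commands": [
    [1, -4.9, 13.6, 1, 0, 0, -0.192],
    [1, -4.9, 13.6, 1, 0, 0, -0.192],
    [1, -4.9, 13.6, 1, 0, 0, -0.192],
    [1, -4.9, 13.6, 1, 0, 0, -0.192],
    [1, -4.9, 13.6, 1, 0, 0, -0.192]
  ]
}}

```text
time: 6.9
tool_pos: [0.5046, -0.1373, 0.1786]
tool_rot: [3.14, -0.001, 3.125]
contact_force: [1.0, -0.9, 1.1]
opening: 0.0917
grip_force: 0.0
```

>>> {"method": "step_arm", "body": {
  "commands": [
    [1, -4.8, 13.6, 0, 0, 0, -0.191],
    [1, -4.8, 13.6, 0, 0, 0, -0.191],
    [1, -4.8, 13.6, 0, 0, 0, -0.191],
    [1, -4.8, 13.6, 0, 0, 0, -0.191],
    [1, -4.8, 13.6, 0, 0, 0, -0.191]
  ]
}}

```text
time: 7.32
tool_pos: [0.4568, -0.0024, 0.1782]
tool_rot: [3.141, -0.001, 2.934]
contact_force: [-0.4, -0.2, 0.1]
opening: 0.0918
grip_force: 0.0
```

```bash
python3 - <<'E'
from h import *
s=observe(); print(s['time'],s['tool_pos'],s['tool_rot']); im,m=snap('top','t1.png')
cv2.imwrite('pics/t1c.png',cv2.resize(im[150:320,160:490],(792,408),interpolation=cv2.INTER_CUBIC)[:,:,::-1])
E
```

```text
7.3167 [ 0.45678727 -0.00236835  0.17817487] [ 3.14075546e+00 -1.02816272e-03  2.93412059e+00]
```

View pics/t1c.png

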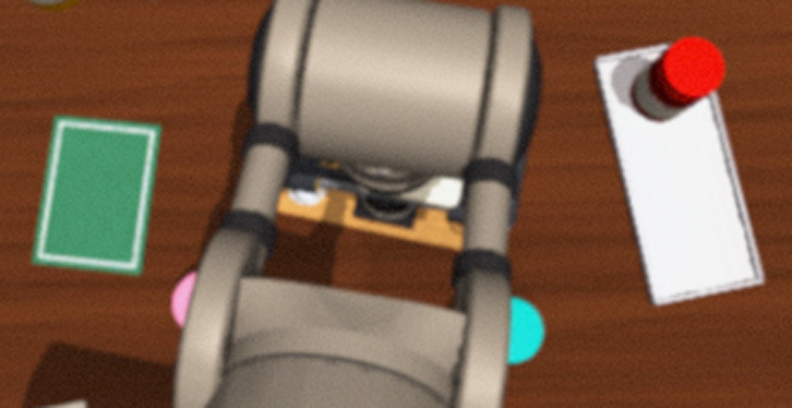

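The red jar stands upright in the tray at crop (660,85). Next I descend on the black jar.

>>> {"method": "step_arm", "body": {
  "commands": [
    [1, 0, 0, 0, 0, 0, 0],
    [1, 0, 0, -4, 0, 0, 0],
    [1, 0, 0, -8, 0, 0, 0],
    [1, 0, 0, -10.2, 0, 0, 0],
    [1, 0, 0, -10.7, 0, 0, 0]
  ]
}}

```text
time: 7.78
tool_pos: [0.4564, -0.0063, 0.0676]
tool_rot: [-3.141, -0.007, 2.929]
contact_force: [-1.2, 1.0, 0.6]
opening: 0.0919
grip_force: 0.0
```

>>> {"method": "step_arm", "body": {
  "commands": [
    [0.8, 0, 0, 0, 0, 0, 0],
    [0.5, 0, 0, 0, 0, 0, 0],
    [0.5, 0, 0, 0, 0, 0, 0],
    [0.5, 0, 0, 0, 0, 0, 0],
    [0.5, 0, 0, 0, 0, 0, 0]
  ]
}}

```text
time: 8.2
tool_pos: [0.459, -0.0054, 0.0725]
tool_rot: [3.141, 0.003, 2.931]
contact_force: [-0.1, -0.6, -0.2]
opening: 0.0633
grip_force: 0.0
```

>>> {"method": "step_arm", "body": {
  "commands": [
    [0.5, 0, 0, 0, 0, 0, 0],
    [0.5, 0, 0, 0, 0, 0, 0],
    [0.5, 0, 0, 0, 0, 0, 0],
    [0.5, 0, 0, 0, 0, 0, 0],
    [0.5, 0, 0, 0, 0, 0, 0]
  ]
}}

```text
time: 8.62
tool_pos: [0.459, -0.0052, 0.0721]
tool_rot: [3.141, 0.002, 2.931]
contact_force: [-0.8, 0.5, 6.7]
opening: 0.0576
grip_force: 25.0
```

>>> {"method": "step_arm", "body": {
  "commands": [
    [0.5, 0, 0, 2, 0, 0, 0],
    [0.5, 0, 0, 4.5, 0, 0, 0],
    [0.5, 0, 0, 7, 0, 0, 0],
    [0.5, 0, 0, 7, 0, 0, 0],
    [0.5, 0, 0, 7, 0, 0, 0]
  ]
}}

```text
time: 9.03
tool_pos: [0.4584, -0.0052, 0.1417]
tool_rot: [3.142, 0.002, 2.931]
contact_force: [0.6, 0.8, -2.4]
opening: 0.0577
grip_force: 24.9
```

>>> {"method": "step_arm", "body": {
  "commands": [
    [0.5, 0.1, -2, 0, 0, 0, 0.03],
    [0.5, 0.4, -5, 0, 0, 0, 0.08],
    [0.5, 0.6, -8.4, 0, 0, 0, 0.15],
    [0.5, 0.8, -11.8, 0, 0, 0, 0.22],
    [0.5, 1, -15, 0, 0, 0, 0.26]
  ]
}}

```text
time: 9.45
tool_pos: [0.4669, -0.1563, 0.1392]
tool_rot: [3.14, -0.003, -3.088]
contact_force: [1.4, 0.4, -3.1]
opening: 0.0578
grip_force: 24.9
```

>>> {"method": "step_arm", "body": {
  "commands": [
    [0.5, 0.3, -3.4, 0, 0, 0, 0.04],
    [0.5, 0.6, -6.8, 0, 0, 0, 0.08],
    [0.5, 0.9, -10.2, 0, 0, 0, 0.1],
    [0.5, 1, -12.5, 0, 0, 0, 0.123],
    [0.5, 1, -13.5, 0, 0, 0, 0.123]
  ]
}}

```text
time: 9.87
tool_pos: [0.4771, -0.2929, 0.1388]
tool_rot: [3.14, -0.002, -2.971]
contact_force: [0.3, 0.8, -2.5]
opening: 0.0581
grip_force: 24.9
```

>>> {"method": "step_arm", "body": {
  "commands": [
    [0.5, 0, 0, 0, 0, 0, 0],
    [0.5, 0, 0, -2, 0, 0, 0],
    [0.5, 0, 0, -4, 0, 0, 0],
    [0.5, 0, 0, -6, 0, 0, 0],
    [0.5, 0, 0, -6.8, 0, 0, 0]
  ]
}}

```text
time: 10.28
tool_pos: [0.4763, -0.287, 0.0698]
tool_rot: [3.136, -0.004, -2.969]
contact_force: [-0.7, 0.6, -3.4]
opening: 0.0577
grip_force: 24.9
```

>>> {"method": "step_arm", "body": {
  "commands": [
    [0.5, 0, 0, -0.3, 0, 0, 0],
    [0.5, 0, 0, -0.5, 0, 0, 0],
    [0.5, 0, 0, -0.5, 0, 0, 0],
    [0.5, 0, 0, -0.5, 0, 0, 0]
  ]
}}

```text
time: 10.62
tool_pos: [0.4779, -0.2882, 0.069]
tool_rot: [3.14, -0.001, -2.969]
contact_force: [-3.1, 4.9, 5.5]
opening: 0.0574
grip_force: 25.0
```

>>> {"method": "step_arm", "body": {
  "commands": [
    [0.5, 0, 0, 0.05, 0, 0, 0],
    [1, 0, 0, 0.05, 0, 0, 0],
    [1, 0, 0, 0.05, 0, 0, 0],
    [1, 0, 0, 0.05, 0, 0, 0],
    [1, 0, 0, 0.05, 0, 0, 0]
  ]
}}

```text
time: 11.03
tool_pos: [0.4784, -0.2905, 0.0689]
tool_rot: [-3.141, 0.0, -2.969]
contact_force: [-0.7, -0.2, 0.1]
opening: 0.0796
grip_force: 0.0
```

>>> {"method": "step_arm", "body": {
  "commands": [
    [1, 0, 0, 0, 0, 0, 0],
    [1, 0, 0, 2, 0, 0, 0],
    [1, 0, 0, 5.5, 0, 0, 0],
    [1, 0, 0, 9, 0, 0, 0],
    [1, 0, 0, 11, 0, 0, 0]
  ]
}}

```text
time: 11.45
tool_pos: [0.4791, -0.2911, 0.1824]
tool_rot: [-3.138, 0.003, -2.97]
contact_force: [1.0, -0.3, -0.4]
opening: 0.0916
grip_force: 0.0
```

>>> {"method": "step_arm", "body": {
  "commands": [
    [1, 2.7, 16.4, 0, 0, 0, -0.193],
    [1, 2.7, 16.4, 0, 0, 0, -0.193],
    [1, 2.7, 16.4, 0, 0, 0, -0.193],
    [1, 2.7, 16.4, 0, 0, 0, -0.193],
    [1, 2.7, 16.4, 0, 0, 0, -0.193]
  ]
}}

```text
time: 11.87
tool_pos: [0.5054, -0.12, 0.1789]
tool_rot: [3.139, 0.0, 3.126]
contact_force: [-0.1, -0.2, -0.3]
opening: 0.0916
grip_force: 0.0
```

>>> {"method": "step_arm", "body": {
  "commands": [
    [1, 3.05, 17, 0, 0, 0, -0.19],
    [1, 3.05, 17, 0, 0, 0, -0.19],
    [1, 3.05, 17, 0, 0, 0, -0.19],
    [1, 3.05, 17, 0, 0, 0, -0.19],
    [1, 3.05, 17, 0, 0, 0, -0.19]
  ]
}}

```text
time: 12.28
tool_pos: [0.5361, 0.0485, 0.1788]
tool_rot: [3.14, 0.0, 2.934]
contact_force: [0.0, -0.6, -0.2]
opening: 0.0918
grip_force: 0.0
```

>>> {"method": "step_arm", "body": {
  "commands": [
    [1, 0, 0, 0, 0, 0, 0],
    [1, 0, 0, -4, 0, 0, 0],
    [1, 0, 0, -8, 0, 0, 0],
    [1, 0, 0, -10.2, 0, 0, 0],
    [1, 0, 0, -10.7, 0, 0, 0]
  ]
}}

```text
time: 12.7
tool_pos: [0.5329, 0.0422, 0.0678]
tool_rot: [-3.14, -0.008, 2.93]
contact_force: [0.1, -0.1, -0.3]
opening: 0.0918
grip_force: 0.0
```

>>> {"method": "step_arm", "body": {
  "commands": [
    [0.8, 0, 0, 0, 0, 0, 0],
    [0.5, 0, 0, 0, 0, 0, 0],
    [0.5, 0, 0, 0, 0, 0, 0],
    [0.5, 0, 0, 0, 0, 0, 0],
    [0.5, 0, 0, 0, 0, 0, 0]
  ]
}}

```text
time: 13.12
tool_pos: [0.5365, 0.0436, 0.0732]
tool_rot: [3.141, 0.003, 2.931]
contact_force: [-0.7, -0.1, -0.9]
opening: 0.0629
grip_force: 0.0
```

>>> {"method": "step_arm", "body": {
  "commands": [
    [0.5, 0, 0, 0, 0, 0, 0],
    [0.5, 0, 0, 0, 0, 0, 0],
    [0.5, 0, 0, 0, 0, 0, 0],
    [0.5, 0, 0, 0, 0, 0, 0],
    [0.5, 0, 0, 0, 0, 0, 0]
  ]
}}

```text
time: 13.53
tool_pos: [0.5364, 0.0439, 0.0728]
tool_rot: [3.141, 0.002, 2.931]
contact_force: [0.1, -0.2, 6.2]
opening: 0.0577
grip_force: 24.9
```

>>> {"method": "step_arm", "body": {
  "commands": [
    [0.5, 0, 0, 2, 0, 0, 0],
    [0.5, 0, 0, 5, 0, 0, 0],
    [0.5, 0, 0, 8, 0, 0, 0],
    [0.5, 0, 0, 8, 0, 0, 0],
    [0.5, -0.5, -1, 8, 0, 0, 0]
  ]
}}

```text
time: 13.95
tool_pos: [0.5318, 0.0346, 0.153]
tool_rot: [3.141, 0.004, 2.932]
contact_force: [-0.7, 0.3, -3.0]
opening: 0.0577
grip_force: 24.9
```

>>> {"method": "step_arm", "body": {
  "commands": [
    [0.5, -1.5, -2.4, 0, 0, 0, 0.03],
    [0.5, -3, -4.8, 0, 0, 0, 0.08],
    [0.5, -4.5, -7.2, 0, 0, 0, 0.15],
    [0.5, -6, -9.6, 0, 0, 0, 0.2],
    [0.5, -7.5, -12, 0, 0, 0, 0.22]
  ]
}}

```text
time: 14.37
tool_pos: [0.4532, -0.0871, 0.1501]
tool_rot: [3.141, -0.003, -3.129]
contact_force: [0.2, -0.4, -1.9]
opening: 0.0575
grip_force: 24.9
```

>>> {"method": "step_arm", "body": {
  "commands": [
    [0.5, -1.5, -2.6, 0, 0, 0, 0.04],
    [0.5, -3, -5.2, 0, 0, 0, 0.08],
    [0.5, -4.5, -7.8, 0, 0, 0, 0.12],
    [0.5, -5, -10.4, 0, 0, 0, 0.163],
    [0.5, -5.35, -13, 0, 0, 0, 0.163]
  ]
}}

```text
time: 14.78
tool_pos: [0.3995, -0.2168, 0.1503]
tool_rot: [3.139, -0.003, -2.968]
contact_force: [0.7, 0.2, -2.3]
opening: 0.0575
grip_force: 24.9
```

>>> {"method": "step_arm", "body": {
  "commands": [
    [0.5, 0, -2.5, 0, 0, 0, 0],
    [0.5, 0, -5, 0, 0, 0, 0],
    [0.5, 0, -7.5, 0, 0, 0, 0],
    [0.5, 0, -8.7, 0, 0, 0, 0],
    [0.5, 0, -8.7, 0, 0, 0, 0]
  ]
}}

```text
time: 15.2
tool_pos: [0.4009, -0.3051, 0.1503]
tool_rot: [3.14, -0.002, -2.972]
contact_force: [0.6, 0.1, -2.1]
opening: 0.0581
grip_force: 24.9
```

>>> {"method": "step_arm", "body": {
  "commands": [
    [0.5, 0, 0, -2, 0, 0, 0],
    [0.5, 0, 0, -4, 0, 0, 0],
    [0.5, 0, 0, -6, 0, 0, 0],
    [0.5, 0, 0, -7.5, 0, 0, 0],
    [0.5, 0, 0, -7.8, 0, 0, 0]
  ]
}}

```text
time: 15.62
tool_pos: [0.4001, -0.3003, 0.0706]
tool_rot: [3.135, -0.004, -2.969]
contact_force: [-0.7, 0.5, -1.9]
opening: 0.0575
grip_force: 24.9
```

>>> {"method": "step_arm", "body": {
  "commands": [
    [0.5, 0, 0, -0.3, 0, 0, 0],
    [0.5, 0, 0, -0.5, 0, 0, 0],
    [0.5, 0, 0, -0.5, 0, 0, 0],
    [0.5, 0, 0, -0.5, 0, 0, 0]
  ]
}}

```text
time: 15.95
tool_pos: [0.4023, -0.3028, 0.0698]
tool_rot: [-3.141, 0.001, -2.969]
contact_force: [-0.8, 3.1, 3.0]
opening: 0.058
grip_force: 25.0
```

>>> {"method": "step_arm", "body": {
  "commands": [
    [0.5, 0, 0, 0.05, 0, 0, 0],
    [1, 0, 0, 0.05, 0, 0, 0],
    [1, 0, 0, 0.05, 0, 0, 0],
    [1, 0, 0, 0.05, 0, 0, 0],
    [1, 0, 0, 0.05, 0, 0, 0]
  ]
}}

```text
time: 16.37
tool_pos: [0.4023, -0.3035, 0.0694]
tool_rot: [-3.141, 0.0, -2.969]
contact_force: [0.6, -0.0, 0.2]
opening: 0.0796
grip_force: 0.0
```

>>> {"method": "step_arm", "body": {
  "commands": [
    [1, 0, 0, 0, 0, 0, 0],
    [1, 0, 0, 2, 0, 0, 0],
    [1, 0, 0, 5.5, 0, 0, 0],
    [1, 0, 0, 9, 0, 0, 0],
    [1, 0, 0, 11, 0, 0, 0]
  ]
}}

```text
time: 16.78
tool_pos: [0.4029, -0.3041, 0.1827]
tool_rot: [-3.138, 0.002, -2.969]
contact_force: [1.1, 0.3, 0.4]
opening: 0.0919
grip_force: 0.0
```

>>> {"method": "step_arm", "body": {
  "commands": [
    [1, 3.6, 14.1, 0, 0, 0, -0.193],
    [1, 3.6, 14.1, 0, 0, 0, -0.193],
    [1, 3.6, 14.1, 0, 0, 0, -0.193],
    [1, 3.6, 14.1, 0, 0, 0, -0.193],
    [1, 3.6, 14.1, 0, 0, 0, -0.193]
  ]
}}

```text
time: 17.2
tool_pos: [0.4385, -0.1581, 0.1794]
tool_rot: [3.14, 0.0, 3.125]
contact_force: [0.3, 0.3, -0.7]
opening: 0.0918
grip_force: 0.0
```

>>> {"method": "step_arm", "body": {
  "commands": [
    [1, 3.8, 14.1, 4, 0, 0, -0.19],
    [1, 3.8, 14.1, 4, 0, 0, -0.19],
    [1, 3.8, 14.1, 4, 0, 0, -0.19],
    [1, 3.8, 14.1, 4, 0, 0, -0.19],
    [1, 3.8, 14.1, 4, 0, 0, -0.19]
  ]
}}

```text
time: 17.62
tool_pos: [0.4779, -0.0173, 0.221]
tool_rot: [3.14, 0.004, 2.935]
contact_force: [0.1, -1.5, -0.9]
opening: 0.0917
grip_force: 0.0
```

>>> {"method": "step_arm", "body": {
  "commands": [
    [1, 0, 0, 0, 0, 0, 0],
    [1, 0, 0, 0, 0, 0, 0]
  ]
}}

```text
time: 17.78
tool_pos: [0.4759, -0.0218, 0.2189]
tool_rot: [-3.141, -0.0, 2.931]
contact_force: [0.4, -0.1, -0.7]
opening: 0.0918
grip_force: 0.0
```

```bash
python3 - <<'E'
from h import *
s=observe(); print(s['time'],s['tool_pos'],s['tool_rot']); im,m=snap('wrist','w1.png')
cv2.imwrite('pics/w1c.png',cv2.resize(im[40:290,140:460],(768,600),interpolation=cv2.INTER_CUBIC)[:,:,::-1])
np.save('w1m.npy',m,allow_pickle=True)
E
```

```text
17.7833 [ 0.47592591 -0.02176925  0.21891446] [-3.14108039e+00 -4.83397652e-04  2.93119725e+00]
```

View pics/w1c.png

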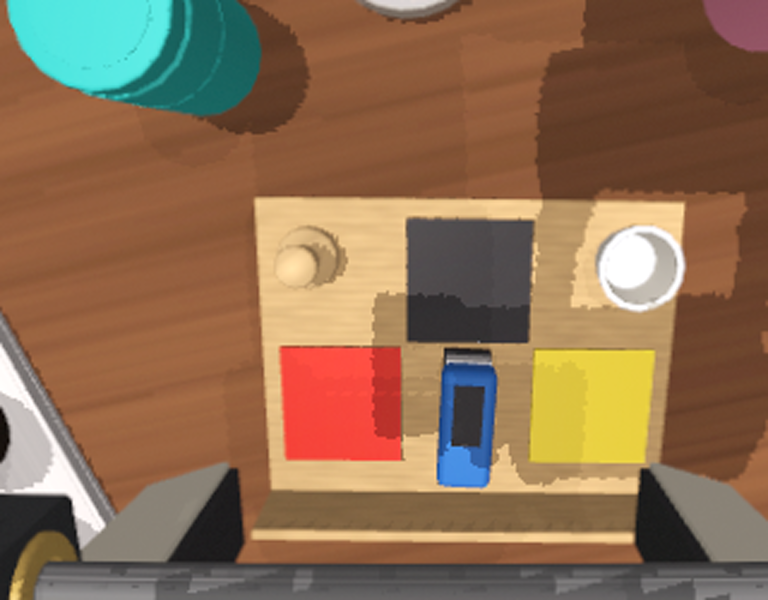

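Carton is clear. In the crop, red coaster spans (280–403, 346–460), black (406–533, 219–342), yellow (529–655, 350–463), and the stapler is at (467,418) with its axis along the carton.

```bash
python3 - <<'E'
from h import *
from fit import fit,rig
m=np.load('w1m.npy',allow_pickle=True).item(); P=lambda u,v,z: at(m,140+u/2.4-.3,40+v/2.4-.3,z)[:2]
q=dict(r=[(280,347),(400,346),(403,460),(286,460)],b=[(406,219),(533,219),(530,342),(407,342)],y=[(531,350),(655,350),(648,463),(529,462)])
o=dict(r=(0,-65),b=(-65,0),y=(0,65)); off=[(-31,-31),(-31,31),(31,31),(31,-31)]
L=[]
for n in q:
    w=[P(u,v,.007) for u,v in q[n]]; print(n,np.mean(w,0).round(4))
    L+=[((o[n][0]+a,o[n][1]+b),p) for (a,b),p in zip(off,w)]
p=fit(L,[.52,-.02,-.2])
for n in o: print(n,rig(p,o[n]).round(4))
s=[P(*t,.045) for t in [(445,366),(496,368),(489,487),(438,485)]]; print('stapler top',np.mean(s,0).round(4), np.round(s,4))
E
```

```text
r [ 0.5099 -0.0808]
b [ 0.4607 -0.0035]
y [0.5386 0.0458]
fit [ 0.5243 -0.0174] yaw deg -12.38
(-31, -96) [-0.1  0.2] (-31, -34) [-1.1 -0.3] (31, -34) [-0.4  0.6] (31, -96) [0. 0.] (-96, -31) [ 0.4 -0.2] (-96, 31) [-0.1 -0.4] (-34, 31) [-0.4  0.6] (-34, -31) [-0.1  0.1] (-31, 34) [ 0.3 -1.9] (-31, 96) [ 0.1 -0.2] (31, 96) [0.9 1.5] (31, 34) [ 0.2 -0.3] 
r [ 0.5103 -0.0809]
b [ 0.4608 -0.0035]
y [0.5382 0.046 ]
stapler top [ 0.5222 -0.0183] [[ 0.4904 -0.0222]
 [ 0.4962  0.0006]
 [ 0.5542 -0.0139]
 [ 0.548  -0.0378]]
```

>>> {"method": "step_arm", "body": {
  "commands": [
    [1, 4.7, 0.2, 0, 0, 0, 0],
    [1, 4.7, 0.2, -3, 0, 0, 0],
    [1, 4.7, 0.2, -6.5, 0, 0, 0],
    [1, 4.7, 0.2, -10, 0, 0, 0],
    [1, 4.7, 0.2, -13, 0, 0, 0]
  ]
}}

```text
time: 18.25
tool_pos: [0.5221, -0.0208, 0.0867]
tool_rot: [-3.141, -0.002, 2.928]
contact_force: [0.2, -0.4, -0.7]
opening: 0.0916
grip_force: 0.0
```

>>> {"method": "step_arm", "body": {
  "commands": [
    [1, 0, 0, -2, 0, 0, 0],
    [1, 0, 0, -4, 0, 0, 0],
    [1, 0, 0, -5.7, 0, 0, 0],
    [1, 0, 0, -6.7, 0, 0, 0],
    [1, 0, 0, -7.2, 0, 0, 0]
  ]
}}

```text
time: 18.67
tool_pos: [0.5221, -0.0203, 0.0156]
tool_rot: [-3.141, -0.003, 2.929]
contact_force: [-0.3, -0.2, 1.1]
opening: 0.0918
grip_force: 0.0
```

>>> {"method": "step_arm", "body": {
  "commands": [
    [1, 0, 0, -0.3, 0, 0, 0],
    [1, 0, 0, -0.5, 0, 0, 0],
    [0.6, 0, 0, -0.5, 0, 0, 0],
    [0.2, 0, 0, -0.5, 0, 0, 0],
    [0.2, 0, 0, -0.5, 0, 0, 0]
  ],
  "grip_force": 12
}}

```text
time: 19.08
tool_pos: [0.5236, -0.0193, 0.013]
tool_rot: [3.141, 0.001, 2.931]
contact_force: [0.2, 0.2, -0.4]
opening: 0.0765
grip_force: 0.0
```

>>> {"method": "step_arm", "body": {
  "commands": [
    [0.15, 0, 0, 0, 0, 0, 0],
    [0.15, 0, 0, 0, 0, 0, 0],
    [0.15, 0, 0, 0, 0, 0, 0],
    [0.15, 0, 0, 0, 0, 0, 0],
    [0.15, 0, 0, 0, 0, 0, 0]
  ]
}}

```text
time: 19.5
tool_pos: [0.5232, -0.0192, 0.0123]
tool_rot: [3.141, 0.0, 2.931]
contact_force: [0.2, 0.1, -0.5]
opening: 0.0428
grip_force: 0.0
```

>>> {"method": "step_arm", "body": {
  "commands": [
    [0.15, 0, 0, 0, 0, 0, 0],
    [0.15, 0, 0, 0, 0, 0, 0],
    [0.15, 0, 0, 0, 0, 0, 0],
    [0.15, 0, 0, 0, 0, 0, 0],
    [0.15, 0, 0, 0, 0, 0, 0]
  ]
}}

```text
time: 19.92
tool_pos: [0.5231, -0.0192, 0.0122]
tool_rot: [3.142, -0.0, 2.931]
contact_force: [-0.1, 0.7, 0.8]
opening: 0.026
grip_force: 11.7
```

>>> {"method": "step_arm", "body": {
  "commands": [
    [0.15, 0, 0, 2, 0, 0, 0],
    [0.15, 0, 0, 5, 0, 0, 0],
    [0.15, 0, 0, 8, 0, 0, 0],
    [0.15, 0, 0, 10, 0, 0, 0],
    [0.15, 0, 0, 10, 0, 0, 0]
  ]
}}

```text
time: 20.33
tool_pos: [0.5256, -0.0196, 0.1164]
tool_rot: [3.141, 0.008, 2.931]
contact_force: [0.8, 0.4, -0.2]
opening: 0.0259
grip_force: 11.7
```

>>> {"method": "step_arm", "body": {
  "commands": [
    [0.15, -0.5, 2.5, 0, 0, 0, 0.02],
    [0.15, -1.1, 5.5, 0, 0, 0, 0.05],
    [0.15, -1.7, 8.8, 0, 0, 0, 0.08],
    [0.15, -2.3, 12, 0, 0, 0, 0.105],
    [0.15, -3, 15.3, 0, 0, 0, 0.105]
  ]
}}

```text
time: 20.75
tool_pos: [0.4922, 0.1349, 0.1112]
tool_rot: [-3.141, -0.001, 3.036]
contact_force: [0.9, 0.7, -1.0]
opening: 0.0266
grip_force: 11.7
```

>>> {"method": "step_arm", "body": {
  "commands": [
    [0.15, -0.7, 3.3, 0, 0, 0, 0],
    [0.15, -1.3, 6.6, 0, 0, 0, 0],
    [0.15, -2, 10, 0, 0, 0, 0],
    [0.15, -2.6, 13, 0, 0, 0, 0],
    [0.15, -3, 15.4, 0, 0, 0, 0]
  ]
}}

```text
time: 21.17
tool_pos: [0.4616, 0.2898, 0.111]
tool_rot: [-3.141, -0.002, 3.037]
contact_force: [0.3, 1.1, -1.2]
opening: 0.0263
grip_force: 11.7
```

>>> {"method": "step_arm", "body": {
  "commands": [
    [0.15, 0, 0, 0, 0, 0, 0],
    [0.15, 0, 0, -2.5, 0, 0, 0],
    [0.15, 0, 0, -5, 0, 0, 0],
    [0.15, 0, 0, -7.5, 0, 0, 0],
    [0.15, 0, 0, -9, 0, 0, 0]
  ]
}}

```text
time: 21.58
tool_pos: [0.4614, 0.2864, 0.0189]
tool_rot: [-3.139, -0.004, 3.036]
contact_force: [-0.2, -1.3, -0.9]
opening: 0.0264
grip_force: 11.7
```

>>> {"method": "step_arm", "body": {
  "commands": [
    [0.15, 0, 0, -0.4, 0, 0, 0],
    [0.15, 0, 0, -0.8, 0, 0, 0],
    [0.15, 0, 0, -1.1, 0, 0, 0],
    [0.15, 0, 0, -1.2, 0, 0, 0],
    [0.15, 0, 0, -1.2, 0, 0, 0]
  ]
}}

```text
time: 22.0
tool_pos: [0.4636, 0.2879, 0.0108]
tool_rot: [3.141, 0.001, 3.036]
contact_force: [1.3, -0.0, -0.6]
opening: 0.0258
grip_force: 11.7
```

>>> {"method": "step_arm", "body": {
  "commands": [
    [0.15, 0, 0, -0.08, 0, 0, 0],
    [0.15, 0, 0, -0.08, 0, 0, 0],
    [0.15, 0, 0, -0.08, 0, 0, 0]
  ]
}}

```text
time: 22.25
tool_pos: [0.4637, 0.288, 0.0102]
tool_rot: [3.141, 0.001, 3.036]
contact_force: [-0.0, -0.6, 1.5]
opening: 0.0258
grip_force: 11.7
```

>>> {"method": "step_arm", "body": {
  "commands": [
    [0.5, 0, 0, 0, 0, 0, 0],
    [1, 0, 0, 0, 0, 0, 0],
    [1, 0, 0, 0, 0, 0, 0],
    [1, 0, 0, 0, 0, 0, 0],
    [1, 0, 0, 0, 0, 0, 0]
  ]
}}

```text
time: 22.67
tool_pos: [0.4631, 0.2878, 0.0094]
tool_rot: [3.142, -0.0, 3.036]
contact_force: [-0.1, 1.0, -0.4]
opening: 0.0548
grip_force: 0.0
```

>>> {"method": "step_arm", "body": {
  "commands": [
    [1, 0, 0, 0, 0, 0, 0],
    [1, 0, 0, 2, 0, 0, 0],
    [1, 0, 0, 5, 0, 0, 0],
    [1, 0, 0, 9, 0, 0, 0],
    [1, 0, 0, 13, 0, 0, 0]
  ]
}}

```text
time: 23.08
tool_pos: [0.4624, 0.2874, 0.1402]
tool_rot: [-3.14, -0.002, 3.036]
contact_force: [0.7, 0.7, 0.3]
opening: 0.0883
grip_force: 0.0
```

>>> {"method": "step_arm", "body": {
  "commands": [
    [1, 0, -13, 3, 0, 0, 0],
    [1, 0, -13, 3, 0, 0, 0],
    [1, 0, -13, 3, 0, 0, 0],
    [1, 0, -13, 3, 0, 0, 0],
    [1, 0, -13, 3, 0, 0, 0]
  ]
}}

```text
time: 23.5
tool_pos: [0.4636, 0.1557, 0.1703]
tool_rot: [3.141, 0.002, 3.032]
contact_force: [0.2, -0.2, 0.3]
opening: 0.0923
grip_force: 0.0
```

>>> {"method": "step_arm", "body": {
  "commands": [
    [1, 0, -15.5, 0, 0, 0, 0],
    [1, 0, -15.5, 0, 0, 0, 0],
    [1, 0, -15.5, 0, 0, 0, 0],
    [1, 0, -15.5, 0, 0, 0, 0],
    [1, 0, -15.5, 0, 0, 0, 0]
  ]
}}

```text
time: 23.92
tool_pos: [0.4636, -0.0004, 0.169]
tool_rot: [-3.141, -0.0, 3.032]
contact_force: [0.8, 0.1, 0.3]
opening: 0.0917
grip_force: 0.0
```

```bash
python3 - <<'E'
from h import *
s=observe(); print(s['time'],s['tool_pos'],s['tool_rot']); im,m=snap('top','t2.png')
a=cv2.resize(im[190:275,165:245],(564,600),interpolation=cv2.INTER_CUBIC)
cv2.imwrite('pics/t2c.png',cv2.resize(im[150:320,160:490],(792,408),interpolation=cv2.INTER_CUBIC)[:,:,::-1])
E
```

```text
23.9167 [ 4.63571173e-01 -4.48796170e-04  1.68981903e-01] [-3.14059834e+00 -1.24478078e-04  3.03247207e+00]
```

View pics/t2c.png

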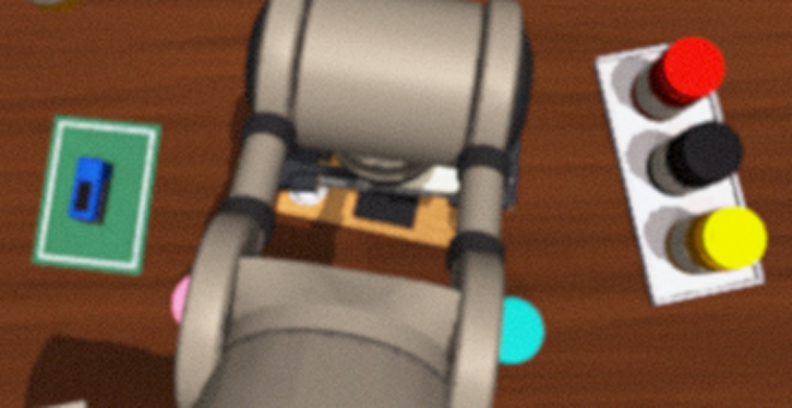

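The stapler stands upright on the card at crop (91,190). All three jars are upright in the tray.

```bash
python3 - <<'E'
from h import *
m=camera_model('top'); P=lambda u,v,z: at(m,160+u/2.4-.3,150+v/2.4-.3,z)[:2].round(4)
for z in (.043,.035): print(P(90,190,z))
im=np.load('pics/t2.png.npy'); h=cv2.cvtColor(im,cv2.COLOR_RGB2HSV).astype(int)
k=(abs(h[...,0]-112)<12)&(h[...,1]>130); k[:190]=0;k[270:]=0;k[:,:170]=0;k[:,240:]=0
ys,xs=np.where(k); print(len(xs),xs.min(),xs.max(),ys.min(),ys.max()); u,v=(xs.min()+xs.max())/2,(ys.min()+ys.max())/2; print(at(m,u,v,.04).round(4))
E
```

```text
[0.4625 0.2818]
[0.4635 0.2842]
297 188 205 215 242
[0.4637 0.2844 0.04  ]
```

>>> {"method": "step_arm", "body": {
  "commands": [
    [1, -3, -15.3, 0, 0, 0, 0.139],
    [1, -3, -15.3, 0, 0, 0, 0.139],
    [1, -3, -15.3, 0, 0, 0, 0.139],
    [1, -3, -15.3, 0, 0, 0, 0.139],
    [1, -3, -15.3, 0, 0, 0, 0.139]
  ]
}}

```text
time: 24.38
tool_pos: [0.4332, -0.1539, 0.1692]
tool_rot: [-3.14, 0.0, -3.112]
contact_force: [0.4, 0.7, -0.2]
opening: 0.0916
grip_force: 0.0
```

>>> {"method": "step_arm", "body": {
  "commands": [
    [1, -3.1, -15.3, 0, 0, 0, 0.139],
    [1, -3.1, -15.3, 0, 0, 0, 0.139],
    [1, -3.1, -15.3, 0, 0, 0, 0.139],
    [1, -3.1, -15.3, 0, 0, 0, 0.139],
    [1, -3.1, -15.3, 0, 0, 0, 0.139]
  ]
}}

```text
time: 24.8
tool_pos: [0.4026, -0.3073, 0.169]
tool_rot: [-3.139, 0.0, -2.972]
contact_force: [0.5, 0.2, 0.4]
opening: 0.0918
grip_force: 0.0
```

>>> {"method": "step_arm", "body": {
  "commands": [
    [1, 0, 0, 0, 0, 0, 0],
    [1, 0, 0, 0, 0, 0, 0],
    [1, 0, 0, 0, 0, 0, 0]
  ]
}}

```text
time: 25.05
tool_pos: [0.403, -0.3011, 0.1692]
tool_rot: [3.14, -0.0, -2.967]
contact_force: [0.1, 0.4, -0.2]
opening: 0.0917
grip_force: 0.0
```

>>> {"method": "step_arm", "body": {
  "commands": [
    [1, 0, 0, -3.5, 0, 0, 0],
    [1, 0, 0, -7, 0, 0, 0],
    [1, 0, 0, -9, 0, 0, 0],
    [1, 0, 0, -9.8, 0, 0, 0],
    [1, 0, 0, -10, 0, 0, 0]
  ]
}}

```text
time: 25.47
tool_pos: [0.4021, -0.3013, 0.0682]
tool_rot: [3.139, -0.002, -2.968]
contact_force: [-1.3, -0.4, 0.6]
opening: 0.0918
grip_force: 0.0
```

>>> {"method": "step_arm", "body": {
  "commands": [
    [1, 0, 0, 0, 0, 0, 0],
    [0.8, 0, 0, 0, 0, 0, 0],
    [0.5, 0, 0, 0, 0, 0, 0],
    [0.5, 0, 0, 0, 0, 0, 0],
    [0.5, 0, 0, 0, 0, 0, 0]
  ],
  "grip_force": 25
}}

```text
time: 25.88
tool_pos: [0.4025, -0.3036, 0.0703]
tool_rot: [-3.14, 0.001, -2.969]
contact_force: [1.0, -0.7, 0.0]
opening: 0.0696
grip_force: 0.0
```

>>> {"method": "step_arm", "body": {
  "commands": [
    [0.5, 0, 0, 0, 0, 0, 0],
    [0.5, 0, 0, 0, 0, 0, 0],
    [0.5, 0, 0, 0, 0, 0, 0],
    [0.5, 0, 0, 0, 0, 0, 0],
    [0.5, 0, 0, 0, 0, 0, 0]
  ]
}}

```text
time: 26.3
tool_pos: [0.4022, -0.3032, 0.0697]
tool_rot: [-3.142, 0.0, -2.969]
contact_force: [-0.7, 1.9, 4.4]
opening: 0.0573
grip_force: 25.0
```

>>> {"method": "step_arm", "body": {
  "commands": [
    [0.5, 0, 0, 2, 0, 0, 0],
    [0.5, 0, 0, 5, 0, 0, 0],
    [0.5, 0, 0, 8, 0, 0, 0],
    [0.5, 0, 0, 8, 0, 0, 0],
    [0.5, 0, 0, 8, 0, 0, 0]
  ]
}}

```text
time: 26.72
tool_pos: [0.4026, -0.3038, 0.1504]
tool_rot: [-3.139, 0.002, -2.969]
contact_force: [-0.3, -0.1, -3.2]
opening: 0.0575
grip_force: 24.9
```

>>> {"method": "step_arm", "body": {
  "commands": [
    [0.5, 0, 2, 0, 0, 0, 0],
    [0.5, 0, 4.5, 0, 0, 0, 0],
    [0.5, 0.4, 7.2, 0, 0, 0, 0],
    [0.5, 1, 10, 0, 0, 0, 0],
    [0.5, 2, 13, 0, 0, 0, -0.05]
  ]
}}

```text
time: 27.13
tool_pos: [0.4206, -0.1717, 0.1476]
tool_rot: [3.139, -0.003, -3.021]
contact_force: [0.6, 0.9, -2.1]
opening: 0.0574
grip_force: 24.9
```

>>> {"method": "step_arm", "body": {
  "commands": [
    [0.5, 1.5, 2.5, 0, 0, 0, -0.08],
    [0.5, 3, 5, 0, 0, 0, -0.16],
    [0.5, 4.5, 7.5, 0, 0, 0, -0.24],
    [0.5, 6, 10, 0, 0, 0, -0.3],
    [0.5, 7.5, 12, 0, 0, 0, -0.333]
  ]
}}

```text
time: 27.55
tool_pos: [0.4964, -0.051, 0.1475]
tool_rot: [3.141, -0.004, 2.928]
contact_force: [0.5, 1.0, -2.3]
opening: 0.0576
grip_force: 24.9
```

>>> {"method": "step_arm", "body": {
  "commands": [
    [0.5, 1.2, 2.7, 0, 0, 0, 0],
    [0.5, 2.4, 5.5, 0, 0, 0, 0],
    [0.5, 3.4, 8, 0, 0, 0, 0],
    [0.5, 3.85, 9.7, 0, 0, 0, 0],
    [0.5, 3.85, 9.7, 0, 0, 0, 0]
  ]
}}

```text
time: 27.97
tool_pos: [0.5351, 0.047, 0.1472]
tool_rot: [3.141, -0.003, 2.934]
contact_force: [-0.3, 0.9, -2.1]
opening: 0.0573
grip_force: 24.9
```

>>> {"method": "step_arm", "body": {
  "commands": [
    [0.5, 0, 0, 0, 0, 0, 0],
    [0.5, 0, 0, -2, 0, 0, 0],
    [0.5, 0, 0, -4, 0, 0, 0],
    [0.5, 0, 0, -6, 0, 0, 0],
    [0.5, 0, 0, -7, 0, 0, 0]
  ]
}}

```text
time: 28.38
tool_pos: [0.5334, 0.0427, 0.0764]
tool_rot: [-3.141, -0.005, 2.93]
contact_force: [-1.3, -0.2, -2.0]
opening: 0.0578
grip_force: 24.9
```

>>> {"method": "step_arm", "body": {
  "commands": [
    [0.5, 0, 0, -0.3, 0, 0, 0],
    [0.5, 0, 0, -0.5, 0, 0, 0],
    [0.5, 0, 0, -0.6, 0, 0, 0],
    [0.5, 0, 0, -0.6, 0, 0, 0],
    [0.5, 0, 0, -0.6, 0, 0, 0]
  ]
}}

```text
time: 28.8
tool_pos: [0.5362, 0.0437, 0.0743]
tool_rot: [3.141, 0.002, 2.931]
contact_force: [0.5, 0.3, -2.1]
opening: 0.0576
grip_force: 24.9
```

>>> {"method": "step_arm", "body": {
  "commands": [
    [0.5, 0, 0, -0.1, 0, 0, 0],
    [0.5, 0, 0, -0.1, 0, 0, 0],
    [0.5, 0, 0, -0.1, 0, 0, 0]
  ]
}}

```text
time: 29.05
tool_pos: [0.5358, 0.0439, 0.0728]
tool_rot: [3.141, 0.001, 2.931]
contact_force: [-0.3, 1.0, -1.4]
opening: 0.0575
grip_force: 25.0
```

>>> {"method": "step_arm", "body": {
  "commands": [
    [0.5, 0, 0, -0.1, 0, 0, 0],
    [0.5, 0, 0, -0.1, 0, 0, 0],
    [0.5, 0, 0, -0.1, 0, 0, 0]
  ]
}}

```text
time: 29.3
tool_pos: [0.5362, 0.0439, 0.0726]
tool_rot: [3.141, 0.002, 2.931]
contact_force: [-1.2, 0.4, 6.5]
opening: 0.0575
grip_force: 25.0
```

>>> {"method": "step_arm", "body": {
  "commands": [
    [0.5, 0, 0, 0.05, 0, 0, 0],
    [1, 0, 0, 0.05, 0, 0, 0],
    [1, 0, 0, 0.05, 0, 0, 0],
    [1, 0, 0, 0.05, 0, 0, 0],
    [1, 0, 0, 0.05, 0, 0, 0]
  ]
}}

```text
time: 29.72
tool_pos: [0.5356, 0.0438, 0.0718]
tool_rot: [3.142, -0.0, 2.931]
contact_force: [-0.4, 0.3, -0.6]
opening: 0.0797
grip_force: 0.0
```

>>> {"method": "step_arm", "body": {
  "commands": [
    [1, 0, 0, 0, 0, 0, 0],
    [1, 0, 0, 2, 0, 0, 0],
    [1, 0, 0, 5.5, 0, 0, 0],
    [1, 0, 0, 9, 0, 0, 0],
    [1, 0, 0, 10.5, 0, 0, 0]
  ]
}}

```text
time: 30.13
tool_pos: [0.5373, 0.0437, 0.1812]
tool_rot: [3.141, 0.006, 2.931]
contact_force: [1.2, -0.1, 0.3]
opening: 0.0917
grip_force: 0.0
```

>>> {"method": "step_arm", "body": {
  "commands": [
    [1, -2.9, -16.7, 0, 0, 0, 0.193],
    [1, -2.9, -16.7, 0, 0, 0, 0.193],
    [1, -2.9, -16.7, 0, 0, 0, 0.193],
    [1, -2.9, -16.7, 0, 0, 0, 0.193],
    [1, -2.9, -16.7, 0, 0, 0, 0.193]
  ]
}}

```text
time: 30.55
tool_pos: [0.5057, -0.1286, 0.177]
tool_rot: [-3.139, 0.0, 3.12]
contact_force: [0.7, -0.5, 0.1]
opening: 0.0916
grip_force: 0.0
```

>>> {"method": "step_arm", "body": {
  "commands": [
    [1, -2.85, -16.7, 0, 0, 0, 0.19],
    [1, -2.85, -16.7, 0, 0, 0, 0.19],
    [1, -2.85, -16.7, 0, 0, 0, 0.19],
    [1, -2.85, -16.7, 0, 0, 0, 0.19],
    [1, -2.85, -16.7, 0, 0, 0, 0.19]
  ]
}}

```text
time: 30.97
tool_pos: [0.477, -0.2959, 0.1767]
tool_rot: [-3.139, -0.0, -2.974]
contact_force: [0.0, -0.3, 0.1]
opening: 0.0916
grip_force: 0.0
```

>>> {"method": "step_arm", "body": {
  "commands": [
    [1, 0, 0, 0, 0, 0, 0],
    [1, 0, 0, 0, 0, 0, 0],
    [1, 0, 0, -3, 0, 0, 0],
    [1, 0, 0, -6, 0, 0, 0],
    [1, 0, 0, -8.5, 0, 0, 0]
  ]
}}

```text
time: 31.38
tool_pos: [0.4785, -0.2876, 0.0908]
tool_rot: [3.141, 0.0, -2.967]
contact_force: [-0.7, -0.0, -0.8]
opening: 0.0916
grip_force: 0.0
```

>>> {"method": "step_arm", "body": {
  "commands": [
    [1, 0, 0, -1.5, 0, 0, 0],
    [1, 0, 0, -2, 0, 0, 0],
    [1, 0, 0, -2.1, 0, 0, 0],
    [1, 0, 0, -2.1, 0, 0, 0],
    [1, 0, 0, -2.1, 0, 0, 0]
  ]
}}

```text
time: 31.8
tool_pos: [0.4791, -0.29, 0.0723]
tool_rot: [-3.14, 0.002, -2.968]
contact_force: [-0.5, -1.2, 0.2]
opening: 0.0918
grip_force: 0.0
```

>>> {"method": "step_arm", "body": {
  "commands": [
    [0.8, 0, 0, -0.2, 0, 0, 0],
    [0.5, 0, 0, -0.2, 0, 0, 0],
    [0.5, 0, 0, -0.2, 0, 0, 0],
    [0.5, 0, 0, -0.2, 0, 0, 0],
    [0.5, 0, 0, -0.2, 0, 0, 0]
  ]
}}

```text
time: 32.22
tool_pos: [0.4782, -0.2903, 0.0692]
tool_rot: [-3.141, 0.0, -2.97]
contact_force: [-0.3, 0.2, -1.2]
opening: 0.0627
grip_force: 0.0
```

>>> {"method": "step_arm", "body": {
  "commands": [
    [0.5, 0, 0, 0, 0, 0, 0],
    [0.5, 0, 0, 0, 0, 0, 0],
    [0.5, 0, 0, 0, 0, 0, 0],
    [0.5, 0, 0, 0, 0, 0, 0],
    [0.5, 0, 0, 0, 0, 0, 0]
  ]
}}

```text
time: 32.63
tool_pos: [0.4781, -0.2901, 0.069]
tool_rot: [3.141, 0.0, -2.969]
contact_force: [-0.7, 1.3, 2.8]
opening: 0.0576
grip_force: 25.0
```

>>> {"method": "step_arm", "body": {
  "commands": [
    [0.5, 0, 0, 2, 0, 0, 0],
    [0.5, 0, 0, 5, 0, 0, 0],
    [0.5, 0, 0, 7, 0, 0, 0],
    [0.5, 0, 0, 7, 0, 0, 0],
    [0.5, 0, 0, 7, 0, 0, 0]
  ]
}}

```text
time: 33.05
tool_pos: [0.4783, -0.2904, 0.1391]
tool_rot: [-3.141, 0.001, -2.969]
contact_force: [-1.3, -0.7, -2.7]
opening: 0.0575
grip_force: 25.0
```

>>> {"method": "step_arm", "body": {
  "commands": [
    [0.5, -0.1, 2, 0, 0, 0, -0.03],
    [0.5, -0.4, 5, 0, 0, 0, -0.08],
    [0.5, -0.6, 8.4, 0, 0, 0, -0.15],
    [0.5, -0.8, 11.8, 0, 0, 0, -0.22],
    [0.5, -1, 15, 0, 0, 0, -0.26]
  ]
}}

```text
time: 33.47
tool_pos: [0.4664, -0.1381, 0.1367]
tool_rot: [3.14, -0.004, 3.05]
contact_force: [-0.4, 0.2, -2.8]
opening: 0.058
grip_force: 25.0
```

>>> {"method": "step_arm", "body": {
  "commands": [
    [0.5, -0.3, 3.4, 0, 0, 0, -0.04],
    [0.5, -0.6, 6.8, 0, 0, 0, -0.08],
    [0.5, -0.9, 10.2, 0, 0, 0, -0.1],
    [0.5, -1, 12.5, 0, 0, 0, -0.123],
    [0.5, -1, 13.5, 0, 0, 0, -0.123]
  ]
}}

```text
time: 33.88
tool_pos: [0.4561, -0.0023, 0.1371]
tool_rot: [3.141, -0.005, 2.932]
contact_force: [-0.4, -0.3, -3.3]
opening: 0.0573
grip_force: 25.0
```

>>> {"method": "step_arm", "body": {
  "commands": [
    [0.5, 0, 0, 0, 0, 0, 0],
    [0.5, 0, 0, -2, 0, 0, 0],
    [0.5, 0, 0, -4, 0, 0, 0],
    [0.5, 0, 0, -5.5, 0, 0, 0],
    [0.5, 0, 0, -6, 0, 0, 0]
  ]
}}

```text
time: 34.3
tool_pos: [0.4565, -0.0062, 0.0762]
tool_rot: [-3.141, -0.005, 2.93]
contact_force: [-0.7, -0.3, -2.5]
opening: 0.0578
grip_force: 25.0
```

>>> {"method": "step_arm", "body": {
  "commands": [
    [0.5, 0, 0, -0.3, 0, 0, 0],
    [0.5, 0, 0, -0.5, 0, 0, 0],
    [0.5, 0, 0, -0.6, 0, 0, 0],
    [0.5, 0, 0, -0.6, 0, 0, 0],
    [0.5, 0, 0, -0.6, 0, 0, 0]
  ]
}}

```text
time: 34.72
tool_pos: [0.4586, -0.0054, 0.0735]
tool_rot: [3.141, 0.001, 2.931]
contact_force: [0.8, 0.2, -2.7]
opening: 0.0576
grip_force: 25.0
```

>>> {"method": "step_arm", "body": {
  "commands": [
    [0.5, 0, 0, -0.12, 0, 0, 0],
    [0.5, 0, 0, -0.12, 0, 0, 0],
    [0.5, 0, 0, -0.12, 0, 0, 0]
  ]
}}

```text
time: 34.97
tool_pos: [0.4584, -0.0052, 0.072]
tool_rot: [3.142, 0.001, 2.931]
contact_force: [0.0, 0.0, -1.7]
opening: 0.0578
grip_force: 25.0
```

>>> {"method": "step_arm", "body": {
  "commands": [
    [0.5, 0, 0, -0.08, 0, 0, 0],
    [0.5, 0, 0, -0.08, 0, 0, 0],
    [0.5, 0, 0, -0.08, 0, 0, 0]
  ]
}}

```text
time: 35.22
tool_pos: [0.4587, -0.0052, 0.0719]
tool_rot: [3.141, 0.002, 2.931]
contact_force: [-1.5, 0.6, 6.5]
opening: 0.0576
grip_force: 25.0
```

>>> {"method": "step_arm", "body": {
  "commands": [
    [0.5, 0, 0, 0.05, 0, 0, 0],
    [1, 0, 0, 0.05, 0, 0, 0],
    [1, 0, 0, 0.05, 0, 0, 0],
    [1, 0, 0, 0.05, 0, 0, 0],
    [1, 0, 0, 0.05, 0, 0, 0]
  ]
}}

```text
time: 35.63
tool_pos: [0.4582, -0.0052, 0.0714]
tool_rot: [3.141, 0.0, 2.931]
contact_force: [-0.2, -1.2, -0.2]
opening: 0.0797
grip_force: 0.0
```

>>> {"method": "step_arm", "body": {
  "commands": [
    [1, 0, 0, 0, 0, 0, 0],
    [1, 0, 0, 2, 0, 0, 0],
    [1, 0, 0, 5.5, 0, 0, 0],
    [1, 0, 0, 9, 0, 0, 0],
    [1, 0, 0, 10.5, 0, 0, 0]
  ]
}}

```text
time: 36.05
tool_pos: [0.4597, -0.0054, 0.1803]
tool_rot: [3.141, 0.005, 2.931]
contact_force: [1.7, 0.2, 0.5]
opening: 0.0918
grip_force: 0.0
```

>>> {"method": "step_arm", "body": {
  "commands": [
    [1, 4.9, -13.6, 0, 0, 0, 0.192],
    [1, 4.9, -13.6, 0, 0, 0, 0.192],
    [1, 4.9, -13.6, 0, 0, 0, 0.192],
    [1, 4.9, -13.6, 0, 0, 0, 0.192],
    [1, 4.9, -13.6, 0, 0, 0, 0.192]
  ]
}}

```text
time: 36.47
tool_pos: [0.5085, -0.1456, 0.1762]
tool_rot: [-3.14, 0.001, 3.119]
contact_force: [-0.2, 0.4, -0.1]
opening: 0.0919
grip_force: 0.0
```

>>> {"method": "step_arm", "body": {
  "commands": [
    [1, 4.8, -13.6, 0, 0, 0, 0.191],
    [1, 4.8, -13.6, 0, 0, 0, 0.191],
    [1, 4.8, -13.6, 0, 0, 0, 0.191],
    [1, 4.8, -13.6, 0, 0, 0, 0.191],
    [1, 4.8, -13.6, 0, 0, 0, 0.191]
  ]
}}

```text
time: 36.88
tool_pos: [0.5555, -0.2806, 0.1755]
tool_rot: [-3.141, -0.0, -2.973]
contact_force: [-0.2, 0.1, 0.6]
opening: 0.0919
grip_force: 0.0
```

>>> {"method": "step_arm", "body": {
  "commands": [
    [1, 0, 0, 0, 0, 0, 0],
    [1, 0, 0, 0, 0, 0, 0],
    [1, 0, 0, -3, 0, 0, 0],
    [1, 0, 0, -6, 0, 0, 0],
    [1, 0, 0, -8.5, 0, 0, 0]
  ]
}}

```text
time: 37.3
tool_pos: [0.5547, -0.2749, 0.0906]
tool_rot: [3.141, -0.0, -2.968]
contact_force: [-0.0, 0.1, -0.1]
opening: 0.0917
grip_force: 0.0
```

>>> {"method": "step_arm", "body": {
  "commands": [
    [1, 0, 0, -1.5, 0, 0, 0],
    [1, 0, 0, -2, 0, 0, 0],
    [1, 0, 0, -2.2, 0, 0, 0],
    [1, 0, 0, -2.2, 0, 0, 0],
    [1, 0, 0, -2.2, 0, 0, 0]
  ]
}}

```text
time: 37.72
tool_pos: [0.5559, -0.2771, 0.071]
tool_rot: [-3.14, 0.002, -2.969]
contact_force: [0.0, -0.5, 0.2]
opening: 0.0917
grip_force: 0.0
```

>>> {"method": "step_arm", "body": {
  "commands": [
    [0.8, 0, 0, 0, 0, 0, 0],
    [0.5, 0, 0, 0, 0, 0, 0],
    [0.5, 0, 0, 0, 0, 0, 0],
    [0.5, 0, 0, 0, 0, 0, 0],
    [0.5, 0, 0, 0, 0, 0, 0]
  ]
}}

```text
time: 38.13
tool_pos: [0.5552, -0.2773, 0.0697]
tool_rot: [-3.141, 0.0, -2.97]
contact_force: [0.5, -0.2, -0.2]
opening: 0.063
grip_force: 0.0
```

>>> {"method": "step_arm", "body": {
  "commands": [
    [0.5, 0, 0, 0, 0, 0, 0],
    [0.5, 0, 0, 0, 0, 0, 0],
    [0.5, 0, 0, 0, 0, 0, 0],
    [0.5, 0, 0, 0, 0, 0, 0],
    [0.5, 0, 0, 0, 0, 0, 0]
  ]
}}

```text
time: 38.55
tool_pos: [0.5552, -0.2773, 0.0695]
tool_rot: [-3.141, 0.0, -2.969]
contact_force: [-0.4, -0.2, 0.8]
opening: 0.0572
grip_force: 25.0
```

>>> {"method": "step_arm", "body": {
  "commands": [
    [0.5, 0, 0, 2, 0, 0, 0],
    [0.5, 0, 0, 4.5, 0, 0, 0],
    [0.5, 0, 0, 7, 0, 0, 0],
    [0.5, 0, 0, 7, 0, 0, 0],
    [0.5, 0, 0, 7, 0, 0, 0]
  ]
}}

```text
time: 38.97
tool_pos: [0.5555, -0.2774, 0.1401]
tool_rot: [-3.14, 0.002, -2.969]
contact_force: [0.6, -0.2, -3.7]
opening: 0.0575
grip_force: 25.0
```

>>> {"method": "step_arm", "body": {
  "commands": [
    [0.5, -0.5, 2, 0, 0, 0, -0.05],
    [0.5, -1.2, 5, 0, 0, 0, -0.12],
    [0.5, -2, 8.4, 0, 0, 0, -0.21],
    [0.5, -2.8, 11.8, 0, 0, 0, -0.3],
    [0.5, -3.5, 14.8, 0, 0, 0, -0.383]
  ]
}}

```text
time: 39.38
tool_pos: [0.518, -0.1269, 0.1371]
tool_rot: [3.14, -0.005, 2.926]
contact_force: [-0.4, -0.5, -1.9]
opening: 0.0575
grip_force: 25.0
```

>>> {"method": "step_arm", "body": {
  "commands": [
    [0.5, -0.7, 3, 0, 0, 0, 0],
    [0.5, -1.2, 4.8, 0, 0, 0, 0],
    [0.5, -1.2, 4.8, 0, 0, 0, 0],
    [0.5, -1.2, 4.8, -2, 0, 0, 0],
    [0.5, -1.2, 4.8, -4, 0, 0, 0]
  ]
}}

```text
time: 39.8
tool_pos: [0.5082, -0.0811, 0.0985]
tool_rot: [-3.141, 0.001, 2.932]
contact_force: [0.5, -0.2, -3.9]
opening: 0.0573
grip_force: 25.0
```

>>> {"method": "step_arm", "body": {
  "commands": [
    [0.5, 0, 0, -1.2, 0, 0, 0],
    [0.5, 0, 0, -2, 0, 0, 0],
    [0.5, 0, 0, -2.4, 0, 0, 0],
    [0.5, 0, 0, -2.5, 0, 0, 0],
    [0.5, 0, 0, -2.5, 0, 0, 0]
  ]
}}

```text
time: 40.22
tool_pos: [0.5082, -0.0814, 0.0742]
tool_rot: [3.142, -0.0, 2.931]
contact_force: [0.1, 0.5, -3.3]
opening: 0.0574
grip_force: 25.0
```

>>> {"method": "step_arm", "body": {
  "commands": [
    [0.5, 0, 0, -0.1, 0, 0, 0],
    [0.5, 0, 0, -0.1, 0, 0, 0],
    [0.5, 0, 0, -0.1, 0, 0, 0]
  ]
}}

```text
time: 40.47
tool_pos: [0.5085, -0.0813, 0.074]
tool_rot: [-3.142, 0.001, 2.931]
contact_force: [-0.7, 0.1, -3.5]
opening: 0.0572
grip_force: 25.0
```

>>> {"method": "step_arm", "body": {
  "commands": [
    [0.5, 0, 0, -0.12, 0, 0, 0],
    [0.5, 0, 0, -0.12, 0, 0, 0],
    [0.5, 0, 0, -0.12, 0, 0, 0]
  ]
}}

```text
time: 40.72
tool_pos: [0.5084, -0.0813, 0.0725]
tool_rot: [-3.142, 0.001, 2.931]
contact_force: [-0.3, 1.1, -1.5]
opening: 0.0573
grip_force: 25.0
```

>>> {"method": "step_arm", "body": {
  "commands": [
    [0.5, 0, 0, -0.06, 0, 0, 0],
    [0.5, 0, 0, -0.06, 0, 0, 0],
    [0.5, 0, 0, -0.06, 0, 0, 0]
  ]
}}

```text
time: 40.97
tool_pos: [0.5085, -0.0814, 0.0725]
tool_rot: [-3.142, 0.001, 2.931]
contact_force: [-2.3, -0.7, 5.3]
opening: 0.0578
grip_force: 25.0
```

>>> {"method": "step_arm", "body": {
  "commands": [
    [0.5, 0, 0, 0.05, 0, 0, 0],
    [1, 0, 0, 0.05, 0, 0, 0],
    [1, 0, 0, 0.05, 0, 0, 0],
    [1, 0, 0, 0.05, 0, 0, 0],
    [1, 0, 0, 0.05, 0, 0, 0]
  ]
}}

```text
time: 41.38
tool_pos: [0.5081, -0.0811, 0.072]
tool_rot: [3.141, -0.0, 2.931]
contact_force: [-0.8, -0.5, -0.9]
opening: 0.0795
grip_force: 0.0
```

>>> {"method": "step_arm", "body": {
  "commands": [
    [1, 0, 0, 0, 0, 0, 0],
    [1, 0, 0, 2, 0, 0, 0],
    [1, 0, 0, 6, 0, 0, 0],
    [1, 0, 0, 10, 0, 0, 0],
    [1, 0, 0, 13, 0, 0, 0]
  ]
}}

```text
time: 41.8
tool_pos: [0.5086, -0.0813, 0.205]
tool_rot: [-3.142, 0.002, 2.931]
contact_force: [1.6, -0.2, 0.5]
opening: 0.0918
grip_force: 0.0
```

>>> {"method": "step_arm", "body": {
  "commands": [
    [1, -3.2, 6, 10.5, 0, 0, 0],
    [1, -3.2, 6, 10.5, 0, 0, 0],
    [1, -3.2, 6, 10.5, 0, 0, 0],
    [1, -3.2, 6, 10.5, 0, 0, 0],
    [1, -3.2, 6, 10.5, 0, 0, 0]
  ]
}}

```text
time: 42.22
tool_pos: [0.4766, -0.0205, 0.3093]
tool_rot: [3.141, 0.005, 2.933]
contact_force: [-0.6, 0.3, -0.5]
opening: 0.0919
grip_force: 0.0
```

>>> {"method": "step_arm", "body": {
  "commands": [
    [1, 0, 0, 0, 0, 0, 0],
    [1, 0, 0, 0, 0, 0, 0],
    [1, 0, 0, 0, 0, 0, 0]
  ]
}}

```text
time: 42.47
tool_pos: [0.4758, -0.0216, 0.3056]
tool_rot: [3.142, -0.003, 2.93]
contact_force: [-0.3, 0.2, 1.0]
opening: 0.092
grip_force: 0.0
```

```bash
python3 - <<'E'
from h import *
s=observe(); print(s['time'],s['tool_pos'],s['tool_rot']); im,m=snap('wrist','w2.png')
np.save('w2m.npy',m,allow_pickle=True)
cv2.imwrite('pics/w2c.png',cv2.resize(im[90:290,200:460],(780,600),interpolation=cv2.INTER_CUBIC)[:,:,::-1])
E
```

```text
42.4667 [ 0.4758329  -0.02160362  0.30557612] [ 3.14159061e+00 -3.09904742e-03  2.93003135e+00]
```

View pics/w2c.png

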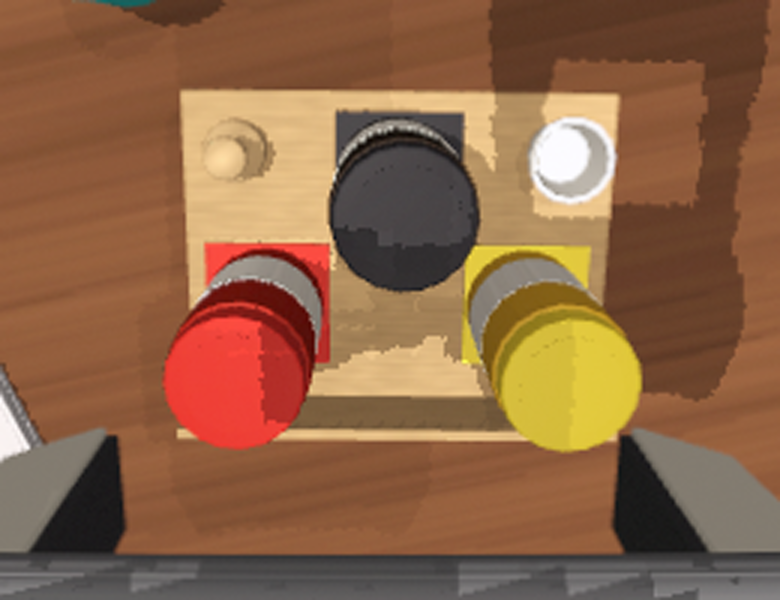

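All three jars stand upright on their own coasters: lids red (236,379), black (404,217), yellow (568,380) in the crop. The cup looks undisturbed. I'll measure how well they are centred.

```bash
python3 - <<'E'
from h import *
from fit import fit,rig
m=np.load('w2m.npy',allow_pickle=True).item(); P=lambda u,v,z: at(m,200+u/3-.33,90+v/3-.33,z)[:2]
L=[((-31,-96),P(205,243,.007)),((-31,-34),P(329,243,.007)),((31,-34),P(329,361,.007)),((-96,-31),P(336,112,.007)),((-96,31),P(463,113,.007)),((-31,34),P(466,247,.007)),((-31,96),P(589,247,.007))]
p=fit(L,[.52,-.02,-.2]); c,s=np.cos(p[2]),np.sin(p[2])
im=np.load('pics/w2.png.npy')
for n,o,uv in [('r',(0,-65),(236,379)),('b',(-65,0),(404,217)),('y',(0,65),(568,380))]:
    d=(P(*uv,.127)-rig(p,o))*1e3; print(n,'offset in carton axes mm',np.round([c*d[0]+s*d[1],-s*d[0]+c*d[1]],1))
E
```

```text
fit [ 0.5242 -0.0179] yaw deg -12.75
(-31, -96) [0.2 0.4] (-31, -34) [-0.6  0.2] (31, -34) [-0.9  0.3] (-96, -31) [0.7 0.2] (-96, 31) [ 0.2 -0.9] (-31, 34) [ 0.6 -0. ] (-31, 96) [-0.3 -0.4] 
r offset in carton axes mm [-2.5  0.4]
b offset in carton axes mm [-0.6 -1.8]
y offset in carton axes mm [-3.6 -2.6]
```

Offsets are 1–4 mm and match the systematic lid bias seen in the initial view, so the jars are back where they started. The arm is clear, so I hand in.

```bash
python3 -c "
from cell import *
print(hand_in())"
```

```text
the job is handed in; nothing more can be done
None
```

The job is handed in at about 42.5 s of the 147 s: the jars waited upright in the tray, the stapler stands upright within about 3 mm of the card's middle, and each jar is back on its own coaster (measured 2–4.5 mm off centre, though most of that looks like camera bias), with the dip cup untouched.

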